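# Cure potted modules in the bench UV box

### The job

Raise the amber cover of the curing box, take every module from the blue mat and set it upright on the steel platen inside, then gently lower the cover until it is fully shut. On the key panel press the blue key, then the yellow, then the green, one at a time, each fully down and released, only while the cover is shut and never the red one. Then gently raise the cover to its upright stop and leave it there, move all the modules upright into the grey tray, and leave the other things on the bench alone.

Things in the scene. Friction and masses are not known exactly. Their poses are not given: they have to be found in the camera images.
- curing_box: White base of the UV curing box, fixed, 170 mm deep (its x) x 210 mm wide (its y). Origin: centre of its underside. Its steel platen, 127 mm (x) x 194 mm (y), centred 13.5 mm in front (-x) of the origin, lies 20 mm above the underside; round it a rim stands 10 mm above the platen, 8 mm wide but for a 35 mm wide ledge on the far side, by the hinge. The cover is hinged along its far (+x) top edge.
- cover (a joint): Hinge of the amber see-through hood over the curing box (170 x 210 mm, 50 mm tall, open below), in rad: 0 = shut on the rim, growing as it is raised, 1.7 = upright (leaning back a little) on its stop. A stiff friction hinge: it stays where it is left; moving it takes about 3 to 6 N at the bar.
- cover_hinge (a point): Middle of the cover's hinge axis (along the curing box's y): 85 mm along the box's +x from its origin, 30 mm above its underside.
- cover_bar (a point): Middle of the cover's dark handle bar: round, 10 mm thick, 110 mm long along the box's y, standing 50 mm off the hood's front face on two arms at its ends. With the cover shut it lies 220 mm in front (box -x) of the hinge axis and 25 mm above it, and it turns about the hinge with the cover. It can be pinched from above at any cover angle, and turns in the fingers.
- key_panel: Grey key panel, fixed, 125 x 125 x 35 mm with four round coloured keys on top. Origin: centre of its underside.
- key_blue (a joint): Blue spring key (lamp) on the key panel: round, 28 mm across; travel in m, 0 up, 0.006 fully down at about 4 N; springs back by itself.
- key_blue_top (a point): Centre of the top face of the blue key; pressed straight down. Keys stand 56 mm apart in a square on the panel; which colour is where changes.
- key_yellow (a joint): Yellow spring key (timer) on the key panel: round, 28 mm across; travel in m, 0 up, 0.006 fully down at about 4 N; springs back by itself.
- key_yellow_top (a point): Centre of the top face of the yellow key; pressed straight down. Keys stand 56 mm apart in a square on the panel; which colour is where changes.
- key_green (a joint): Green spring key (start) on the key panel: round, 28 mm across; travel in m, 0 up, 0.006 fully down at about 4 N; springs back by itself.
- key_green_top (a point): Centre of the top face of the green key; pressed straight down. Keys stand 56 mm apart in a square on the panel; which colour is where changes.
- key_red (a joint): Red spring key (abort) on the key panel: round, 28 mm across; travel in m, 0 up, 0.006 fully down at about 4 N; springs back by itself.
- key_red_top (a point): Centre of the top face of the red key; pressed straight down. Keys stand 56 mm apart in a square on the panel; which colour is where changes.
- tray: Grey tray for finished modules, fixed, 140 mm (its x) x 210 mm (its y), walls 4 mm thick and 14 mm high, floor about 4 mm thick. Origin: centre of its underside.
- mat: Blue work mat, fixed, 250 x 250 x 3 mm, where the modules lie at the start. Origin: centre of its underside.
- module1: Potted relay module: green circuit board 56 x 38 x 4 mm (long side along its x) with a black block 40 x 26 mm standing centred on it (top 34 mm above the underside), yellow patch on top, 70 g; grip the block. Origin: centre of the underside, z up. None if this one is absent. All modules are alike.
- module2: Potted relay module: green circuit board 56 x 38 x 4 mm (long side along its x) with a black block 40 x 26 mm standing centred on it (top 34 mm above the underside), yellow patch on top, 70 g; grip the block. Origin: centre of the underside, z up. None if this one is absent. All modules are alike.
- module3: Potted relay module: green circuit board 56 x 38 x 4 mm (long side along its x) with a black block 40 x 26 mm standing centred on it (top 34 mm above the underside), yellow patch on top, 70 g; grip the block. Origin: centre of the underside, z up. None if this one is absent. All modules are alike.
- module4: Potted relay module: green circuit board 56 x 38 x 4 mm (long side along its x) with a black block 40 x 26 mm standing centred on it (top 34 mm above the underside), yellow patch on top, 70 g; grip the block. Origin: centre of the underside, z up. None if this one is absent. All modules are alike.
- flux_bottle: Small bottle, 34 mm across, 85 mm tall, blue cap; leave alone. Origin: centre of its underside.
- solder_reel: Yellow solder reel lying flat, 52 mm across, 30 mm tall; leave alone. Origin: centre of its underside.
- screwdriver: Screwdriver with orange handle, 160 mm long, lying along its x; leave alone.
- cleaner_can: Red spray can, 52 mm across, 140 mm tall; leave alone. Origin: centre of its underside.

How it is judged:
By the outcome, as a careful person would: the job done as asked, in the order asked, and still so for the second after the job is handed in, with the robot touching nothing.
Of module1, module2, module3, module4 only 2 to 3 are there at a start; the rules pass over those that are not, and their reading is None.
At some moment in a run one of module1, module2, module3, module4 may be knocked a few centimetres aside while the robot is not near it.
It also fails if it takes over 210 s, if anything falls off the work surface, if the arm or the gripper's body presses on something with over 40 N, if the wrist force passes 120 N, or if a joint passes its speed limit or range.

### The arm

A 6-joint arm with a two-finger parallel gripper is mounted at the origin on the work surface. World frame = base frame: x ahead of the robot, y to its left, z up, the work surface at z = 0. Lengths are in m, angles in rad, forces in N, time in s.
With the tool pointing down it reaches from about 0.375 to 0.975 m from the base axis. Payload 3.8 kg.
Tool frame: the origin (TCP) lies between the finger pads; the fingertips stand 8 mm ahead of it and the grasp point (between the pads) lies 11 mm behind it (tcp_to_tips is the distance from the TCP to the fingertips, in m); z points along the fingers, y is the line along which they close (so a half turn about z gives the same grasp; the last joint's range is limited). The gripper opens to 85 mm and grips with 20 to 120 N. Pads are 22 mm wide; open, the fingers measure 114 mm over their backs; the gripper's body (76 mm by 85 mm) begins 54 mm behind the grasp point. The pads swing forward as they close: fully open they stand 13 mm farther back than shut.
Start: joints at [-1.268, 0.264, 1.604, -0, 1.274, -0.037], TCP at [0.225, -0.636, 0.239] pointing down, gripper open.
Joint ranges: [-2.63, 2.63], [-0.94, 2.18], [0.31, 2.57], [-1.31, 4.45], [0, 2.66], [-2.55, 2.55]. Speed limits (rad/s): [2.57, 2.57, 3.14, 3.14, 3.14, 3.14].

### API

Orientations are given as a rotation vector (axis times angle).
In Python, from workcell import * gives the robot as it stands.
- The arm moves only by the tool move_arm, never from a script. Its argument "series" is one flat list of numbers, 7 for each row, row after row: the finger opening in cm, from 0 to 8.54, then the shift along the tool's x, y, z in cm, then the turn, a rotation vector about the tool's x, y, z in degrees. A call has 1 to 5 rows; each row shifts and turns the commanded pose from where the row before left it, along the tool's axes as they then stand; what a row does not reach is not made up. A row lasts 1/8 s, in which the tool goes at most 62.5 mm and 10.7 degrees, less where a joint would pass 70% of its speed; a pose out of reach is approached as far as the arm can. A call is refused whole if a number of a shift passes 6.25 or a number of a turn 10.7, either way. A call with a gripper value outside its range is refused whole. The fingers move at their own pace and stop on an object; "grip_force" is the grip in N (left out, the last holds). Time passes only in rows, so rows that do not move let the fingers close. It gives the time, the measured TCP pose, the force, the opening and the grip force at its end, in the units of the state.
- read_state(): the state, without advancing time (a new reading comes with each control period).
- read_camera(name): name is "side" or "top"; returns the picture (400x640x3 uint8, red, green, blue); there is no depth.
- calibration(name): a dict with "camera_matrix" (3x3 intrinsics, pixels), "rvec" (rotation vector, rad) and "tvec" (3), from world to camera coordinates, as OpenCV has them. Camera axes: x right, y down, z forward; pixel columns grow to the right and rows downward; lengths in m; the calibration is good to about 2 mm. A picture is of the moment at which its call begins. calibration takes no time and is no camera call.
- finish_job(): hands the job in; it is judged then, once.
The state is a dict: "time": time; "q": joint angles; "joint_vel": joint speeds; "joint_torque": joint torques, N m; "tool_pos": TCP position; "tcp_rot": TCP orientation; "wrist_force": force on the tool from outside, world axes, zero at the start; "torque": the same for the moment, N m; "width": opening from 0.0 (shut) to 1.0 (fully open); "grip_force": force on a finger pad.
Only numpy, scipy, OpenCV 4.12 (cv2) and the standard library are available. Lean on these libraries where they do the work, as an engineer would, in place of code of your own. Each camera call takes 0.05 s, during which the arm holds its last target. There are 200 camera calls.

## Working session

There is one attempt and no reset: what is moved stays moved. The work goes in short steps, Python scripts to look and compute and a tool call to move; the robot and the scene stay as the last step left them, time stands still between calls to the robot, and variables do not carry over. Pictures are saved under pics/ and viewed, at most 14 in all, crops included, and the job is handed in when it is done.

Besides the shell and the picture viewer there is one more tool, called as name(argument=value, ...), one argument or row to a line, values as JSON. move_arm: Moves the arm, as the interface text tells. Its arguments: {"type":"object","properties":{"series":{"type":"array"},"grip_force":{"type":"number"}},"required":["series"]}

```bash
mkdir -p pics; ls; cat > h.py <<'E'
from workcell import *
import numpy as np, cv2
from scipy.spatial.transform import Rotation as R
def snap(n,f):
    im=read_camera(n); cv2.imwrite(f'pics/{f}.png',im[:,:,::-1]); return im
def ray(n,uv,z):
    c=calibration(n);K=np.array(c['camera_matrix'],float);r=R.from_rotvec(np.ravel(c['rvec'])).as_matrix();t=np.ravel(c['tvec'])
    o=-r.T@t; uv=np.atleast_2d(uv).astype(float)
    d=np.c_[uv,np.ones(len(uv))]@np.linalg.inv(K).T@r
    return o+d*((z-o[2])/d[:,2])[:,None]
def proj(n,P):
    c=calibration(n)
    return cv2.projectPoints(np.atleast_2d(P).astype(float),np.array(c['rvec'],float),np.array(c['tvec'],float),np.array(c['camera_matrix'],float),None)[0][:,0]
E
python3 - <<'E'
from h import *
np.set_printoptions(precision=4,suppress=True)
a=snap('top','t0');b=snap('side','s0')
s=read_state();print(s)
for n in('top','side'):
    c=calibration(n);r=R.from_rotvec(np.ravel(c['rvec'])).as_matrix();print(n,c['camera_matrix'],-r.T@np.ravel(c['tvec']),r)
E
```

```text
pics
{'time': 0.1, 'q': array([-1.2679,  0.2647,  1.6053, -0.    ,  1.2737, -0.0369]), 'joint_vel': array([-0.0011, -0.0009, -0.004 ,  0.0012, -0.0005, -0.0014]), 'joint_torque': array([  0.0001, -51.6708, -36.859 ,  -0.0001,   0.0063,  -0.0001]), 'tool_pos': array([ 0.2248, -0.6358,  0.2381]), 'tcp_rot': array([-3.0944, -0.5309,  0.0004]), 'wrist_force': array([0.4661, 0.3676, 0.1422]), 'torque': array([-0.0352, -0.0242, -0.0208]), 'grip_force': 0.0, 'width': 1.0020864373834495}
top [[436.25     0.     314.3307]
 [  0.     436.25   203.2824]
 [  0.       0.       1.    ]] [0.3456 0.0019 1.2295] [[ 0.0214 -0.9998 -0.0054]
 [-0.9808 -0.0199 -0.1942]
 [ 0.194   0.0095 -0.9809]]
side [[491.4361   0.     325.8337]
 [  0.     491.4361 199.4408]
 [  0.       0.       1.    ]] [ 0.5446 -0.8567  1.0423] [[ 0.9992 -0.037   0.0152]
 [-0.0173 -0.7433 -0.6687]
 [ 0.036   0.6679 -0.7433]]
```

View pics/t0.png

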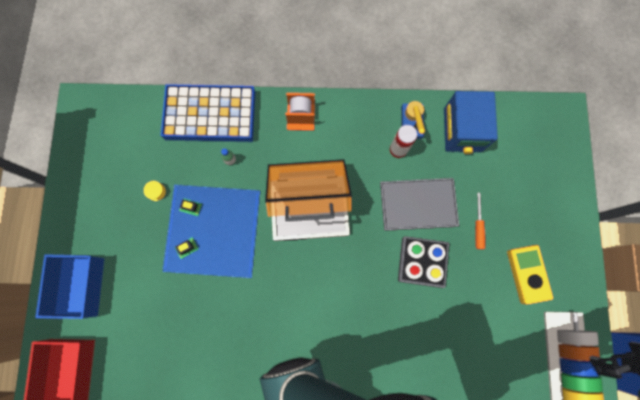

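View pics/s0.png

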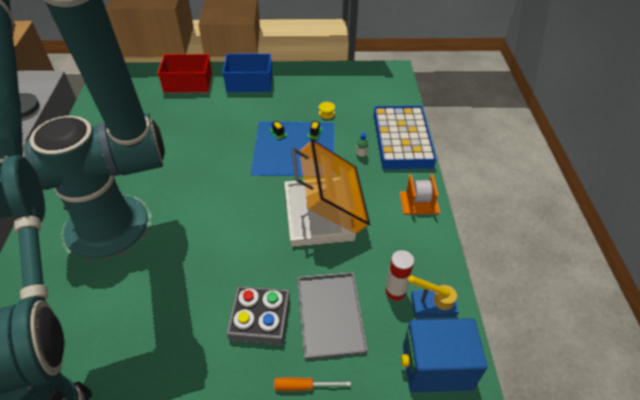

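Pictures: two modules on the mat (top ≈(189,206), (186,247)). The cover is partly raised, with its bar near (310,212) in the top view. The keys are at (416,250) green, (437,253) blue, (414,270) red and (435,273) yellow, and the tray is around (420,205).

```bash
cat >> h.py <<'E'
np.set_printoptions(precision=4,suppress=True)
def mask(im,hlo,hhi,s,v,roi,smax=255,vmax=255):
    h=cv2.cvtColor(im,cv2.COLOR_RGB2HSV);m=cv2.inRange(h,(hlo,s,v),(hhi,smax,vmax))
    x0,y0,x1,y1=roi;o=np.zeros_like(m);o[y0:y1,x0:x1]=m[y0:y1,x0:x1];return o
def blobs(m,amin=8):
    n,l,st,c=cv2.connectedComponentsWithStats(m)
    return [(c[i],st[i,4],cv2.minAreaRect(np.argwhere(l==i)[:,::-1].astype(np.float32))) for i in range(1,n) if st[i,4]>=amin]
E
python3 - <<'E'
from h import *
a=cv2.cvtColor(cv2.imread('pics/t0.png'),4);b=cv2.cvtColor(cv2.imread('pics/s0.png'),4)
for n,im,roi in(('top',a,(165,185,260,277)),('side',b,(255,118,337,175))):
  for c,ar,r in blobs(mask(im,20,35,120,110,roi),5): print(n,'patch',c,ar,ray(n,c,.037)[0],ray(n,cv2.boxPoints(r),.037)[:,:2].tolist())
  m=255-mask(im,95,125,90,60,roi); q=np.zeros_like(m);x0,y0,x1,y1=roi;q[y0:y1,x0:x1]=m[y0:y1,x0:x1]
  for c,ar,r in blobs(q,60): print(n,'nonblue',c,ar,r)
for n,im,roi in(('top',a,(398,236,452,288)),('side',b,(228,285,292,345))):
  for nm,l,h in(('blue',100,125),('yellow',20,35),('green',50,80),('red',0,8),('red2',170,180)):
    for c,ar,r in blobs(mask(im,l,h,110,80,roi),20): print(n,nm,c,ar,ray(n,c,.043)[0])
# tray
for c,ar,r in blobs(mask(a,0,180,0,60,(372,170,466,236),60,190),300): 
  print('tray',ar,r,ray('top',cv2.boxPoints(r),.014)[:,:2],ray('top',r[0],.014))
# white
for c,ar,r in blobs(mask(a,0,180,0,170,(262,185,360,245),50),100): print('white',c,ar,r,ray('top',cv2.boxPoints(r),.03))
A=cv2.resize(a[150:250,255:360],None,fx=5.6,fy=5.6,interpolation=2)
B=cv2.resize(b[130:260,275:380],None,fx=4.3,fy=4.3,interpolation=2)
cv2.imwrite('pics/c0.png',A[:,:,::-1]);cv2.imwrite('pics/c1.png',B[:,:,::-1])
E
```

```text
top patch [187.0781 204.6094] 64 [0.5705 0.3682 0.037 ] [[0.5656846112943763, 0.3831641113544434], [0.583708510221616, 0.37872883328025303], [0.5754131296750883, 0.3520283624307196], [0.557440148312268, 0.3565324162183643]]
top patch [182.8689 246.8525] 61 [0.4526 0.3706 0.037 ] [[0.45355159570106846, 0.3862035888148914], [0.4661043490206622, 0.36302525876362285], [0.45201741258392764, 0.35478030442927927], [0.4395201241501568, 0.3779195079905586]]
top nonblue [167.4109 205.5673] 275 ((169.0, 214.5), (59.0, 8.0), 90.0)
top nonblue [234.6649 186.2251] 191 ((225.5, 187.0), (4.0, 67.0), 90.0)
top nonblue [190.0534 207.0458] 262 ((190.01377868652344, 206.9541473388672), (19.922788619995117, 13.505350112915039), 16.699243545532227)
top nonblue [256.9694 250.5612] 294 ((255.5, 240.0), (72.0, 7.0), 90.0)
top nonblue [186.4327 247.8182] 275 ((186.3152618408203, 247.82801818847656), (13.727093696594238, 20.830068588256836), 61.38954162597656)
top nonblue [185.9257 274.9459] 148 ((193.5, 274.0), (57.0, 4.0), 0.0)
side patch [277.2857 124.6   ] 35 [0.4507 0.3702 0.037 ] [[0.4369723557208758, 0.
[... 1227 characters left out ...]
2  0.043 ]
side red [247.814  295.1163] 86 [ 0.4008 -0.2531  0.043 ]
tray 3715 ((419.1174011230469, 203.7306671142578), (49.72065734863281, 76.26286315917969), 86.98721313476562) [[ 0.6552 -0.1724]
 [ 0.6714 -0.3909]
 [ 0.5277 -0.3922]
 [ 0.512  -0.1787]] [[ 0.5908 -0.2835  0.014 ]]
white [335.9902 218.7255] 102 ((333.0553283691406, 218.32965087890625), (5.055444240570068, 28.27057647705078), 86.18592071533203) [[ 0.5449  0.0003  0.03  ]
 [ 0.5518 -0.0782  0.03  ]
 [ 0.5376 -0.0793  0.03  ]
 [ 0.5307 -0.001   0.03  ]]
white [305.4098 228.9297] 1281 ((309.5, 227.5), (23.0, 77.0), 90.0) [[ 0.5443  0.1335  0.03  ]
 [ 0.5487 -0.0811  0.03  ]
 [ 0.4844 -0.0815  0.03  ]
 [ 0.48    0.1309  0.03  ]]
```

View pics/c0.png

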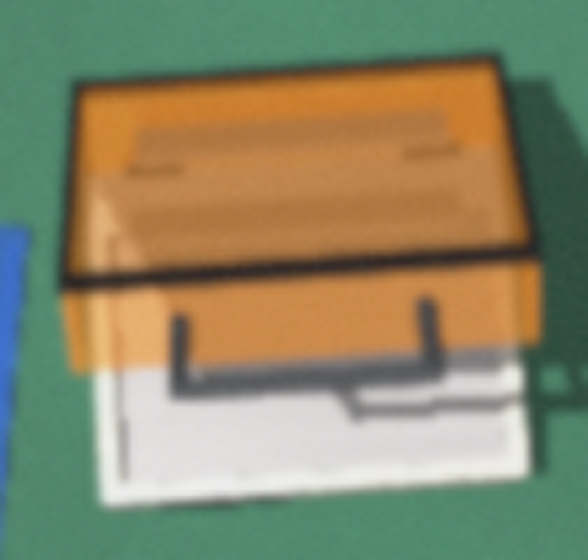

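View pics/c1.png

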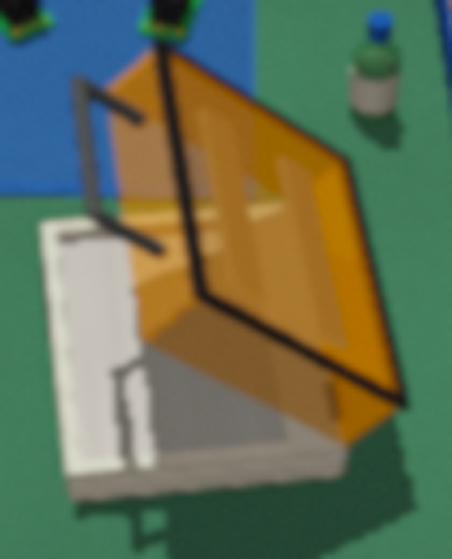

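Crops: the cover is half open. The bar in top view runs from about (287,218.5) to (333.4,215.8), and in side view from (293.6,149.8) to (297.1,180). The box's front corners at the rim are top (273.4,240.2) and (349.6,234.8).

```bash
cat >> h.py <<'E'
def tri(ut,us):
    Ps=[]
    for n in('top','side'):
        c=calibration(n);r=R.from_rotvec(np.ravel(c['rvec'])).as_matrix();Ps.append(np.array(c['camera_matrix'],float)@np.c_[r,np.ravel(c['tvec'])])
    X=cv2.triangulatePoints(Ps[0],Ps[1],np.array(ut,float).reshape(2,1),np.array(us,float).reshape(2,1))[:,0]
    return X[:3]/X[3]
E
python3 - <<'E'
from h import *
for k,t,s in(('blue',(437,251.86),(268.19,319.06)),('yellow',(435.3,272.8),(243.2,316.9)),('green',(416.25,249),(272.0,297.2)),('red',(414.3,269.7),(247.8,295.1)),('m1',(187.08,204.61),(314.5,124.7)),('m2',(182.87,246.85),(277.29,124.6)),
 ('barL',(287.,218.5),(293.6,149.8)),('barR',(333.4,215.8),(297.1,180))):
  print(k,tri(t,s))
f=ray('top',[(273.4,240.2),(349.6,234.8)],.03);print(f)
d=f[0]-f[1];print('width',np.linalg.norm(d));d/=np.linalg.norm(d);ex=np.array([d[1],-d[0],0]);yaw=np.arctan2(ex[1],ex[0]);print('yaw',yaw,'hinge',f.mean(0)+.17*ex,'origin',f.mean(0)+.085*ex)
g=ray('side',np.array([(42,228),(68,472),(350,445)])/4.3+[275,130],.03);print('side',g)
# modules yaw via nonblue rect long axis at z~.004
for n,r in(('m1',((190.01,206.95),(19.92,13.5),16.7)),('m2',((186.3,247.8),(13.73,20.83),61.39))):
  p=ray('top',cv2.boxPoints(r),.004);print(n,ray('top',r[0],.004),[ (np.linalg.norm(p[(i+1)%4]-p[i]),np.degrees(np.arctan2(*(p[(i+1)%4]-p[i])[[1,0]]))) for i in range(2)])
s=read_state();print(R.from_rotvec(s['tcp_rot']).as_matrix())
E
```

```text
blue [ 0.4517 -0.3198  0.0504]
yellow [ 0.3959 -0.3133  0.051 ]
green [ 0.4582 -0.2643  0.0501]
red [ 0.4026 -0.2577  0.0508]
m1 [0.5697 0.3681 0.0368]
m2 [0.4515 0.3702 0.0373]
barL [0.5106 0.0765 0.1953]
barR [ 0.5194 -0.0345  0.1988]
[[ 0.4768  0.1241  0.03  ]
 [ 0.4961 -0.0858  0.03  ]]
width 0.21084282106392155
yaw 0.09175857471316627 hinge [0.6557 0.0347 0.03  ] origin [0.5711 0.0269 0.03  ]
side [[ 0.4788  0.1185  0.03  ]
 [ 0.4982 -0.0847  0.03  ]
 [ 0.669  -0.0685  0.03  ]]
m1 [[0.5701 0.3694 0.004 ]] [(np.float64(0.03880749114845895), np.float64(-12.015393147504538)), (np.float64(0.058282549450865695), np.float64(-105.57115302648123))]
m2 [[0.4531 0.3709 0.004 ]] [(np.float64(0.05736780995819869), np.float64(-59.395934948788415)), (np.float64(0.039645018238446704), np.float64(-147.88437775426786))]
[[ 0.9428  0.3333 -0.0006]
 [ 0.3333 -0.9428  0.0019]
 [ 0.0001 -0.002  -1.    ]]
```

```bash
cat >> h.py <<'E'
def plan(pts,psi=None,step=6.0,cm=None):
    """pts: waypoints in m (world); psi: tool-y heading at end, deg (mod 180 nearest). Prints rows: shift cm, turn deg."""
    s=read_state();M=R.from_rotvec(s['tcp_rot']).as_matrix();p=np.array(s['tool_pos'])
    cur=np.degrees(np.arctan2(M[1,1],M[0,1]));d=0 if psi is None else (psi-cur+90)%180-90
    path=[];a=p
    for q in np.atleast_2d(pts):
        n=max(1,int(np.ceil(np.linalg.norm(q-a)*100/step)));path+=[a+(q-a)*(i+1)/n for i in range(n)];a=q
    while len(path)<abs(d)/10.5: path.append(a)
    nt=int(np.ceil(abs(d)/10.5)); print('turn',round(d,1),'q6',s['q'][5],'t',s['time'])
    for i,q in enumerate(path):
        t=-d/nt if i<nt else 0
        v=M.T@(q-p)*100; print(np.round(v,2).tolist(),round(t,1))
        v=np.round(v,2); p=p+M@v/100; M=M@R.from_rotvec([0,0,np.radians(round(t,1))]).as_matrix()
    # residual is carried into following rows through p
E
python3 -c "
from h import *
plan([(.515,.021,.24),(.515,.021,.19)],5.3)"
```

```text
turn 75.8 q6 -0.03690206262698364 t 0.1
[4.1, -4.35, -0.01] -9.5
[4.77, -3.62, -0.0] -9.5
[5.3, -2.78, -0.01] -9.5
[5.68, -1.87, -0.01] -9.5
[5.92, -0.9, -0.0] -9.5
[5.98, 0.08, -0.01] -9.5
[5.89, 1.07, -0.01] -9.5
[5.63, 2.03, -0.01] -9.5
[5.22, 2.93, -0.0] 0
[5.21, 2.93, -0.01] 0
[5.22, 2.93, -0.01] 0
[5.22, 2.93, -0.0] 0
[-0.01, 0.0, 5.0] 0
```

move_arm(
  series=[3.5,4.1,-4.35,0,0,0,-9.5,3.5,4.77,-3.62,0,0,0,-9.5,3.5,5.3,-2.78,0,0,0,-9.5,3.5,5.68,-1.87,0,0,0,-9.5,3.5,5.92,-0.9,0,0,0,-9.5],
)

```text
time: 0.72
tool_pos: [0.3462, -0.3607, 0.2388]
tcp_rot: [-2.615, -1.739, -0.0]
wrist_force: [0.7, 0.6, 0.3]
width: 0.413
grip_force: 0.0
```

move_arm(
  series=[3.5,5.98,0.08,0,0,0,-9.5,3.5,5.89,1.07,0,0,0,-9.5,3.5,5.63,2.03,0,0,0,-9.5,3.5,5.22,2.93,0,0,0,0,3.5,5.21,2.93,0,0,0,0],
)

```text
time: 1.35
tool_pos: [0.467, -0.0872, 0.2391]
tcp_rot: [2.113, 2.325, 0.0]
wrist_force: [0.7, -0.2, -1.1]
width: 0.409
grip_force: 0.0
```

move_arm(
  series=[3.5,5.22,2.93,0,0,0,0,3.5,5.22,2.93,0,0,0,0,3.5,0,0,0,0,0,0,3.5,0,0,0,0,0,0],
)

```text
time: 1.85
tool_pos: [0.5147, 0.0203, 0.2387]
tcp_rot: [-2.111, -2.326, 0.002]
wrist_force: [0.5, -1.0, 0.0]
width: 0.409
grip_force: 0.0
```

```bash
python3 - <<'E'
from h import *
snap('side','s1')
plan([(.515,.021,.19)],5.3)
im=cv2.imread('pics/s1.png');cv2.imwrite('pics/s1c.png',cv2.resize(im[60:260,230:400],None,fx=3,fy=3))
E
```

```text
turn -0.2 q6 -0.10479583892338994 t 1.9
[0.13, 0.06, 4.88] 0.2
```

View pics/s1c.png

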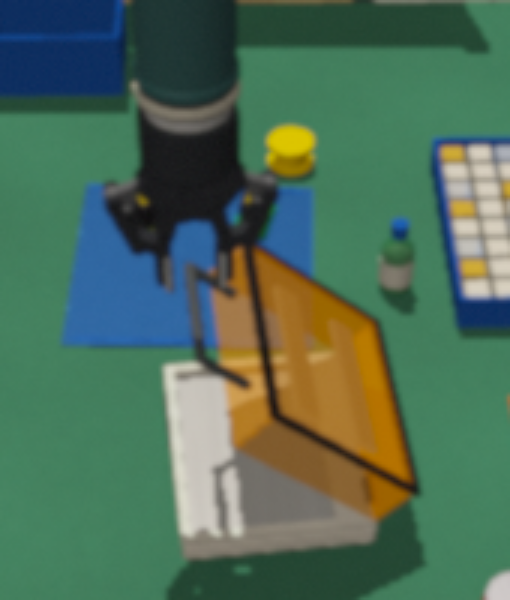

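The picture shows the open fingers straddling the bar (crop ≈(195,285)). I'll descend and pinch.

move_arm(
  series=[3.5,0.1,0.1,2.5,0,0,0,3.5,0,0,2.4,0,0,0,3.5,0,0,0,0,0,0,0,0,0,0,0,0,0,0,0,0,0,0,0,0],
  grip_force=30,
)

```text
time: 2.52
tool_pos: [0.5151, 0.0205, 0.1917]
tcp_rot: [-2.113, -2.323, 0.003]
wrist_force: [-5.4, -1.7, 3.4]
width: 0.099
grip_force: 29.3
```

move_arm(
  series=[0,0,0,0,0,0,0,0,0,0,0,0,0,0,0,0,0,0,0,0,0],
)

```text
time: 2.9
tool_pos: [0.5151, 0.0205, 0.1917]
tcp_rot: [-2.113, -2.324, 0.003]
wrist_force: [-6.5, -2.4, 3.5]
width: 0.104
grip_force: 29.3
```

```bash
cat >> h.py <<'E'
H=np.array([.6565,.0345,.030]);YAW=np.radians(5.26)
def arc(a1,n,H=H,off=None):
    "rows moving the bar to cover angle a1 (rad); start angle from current TCP"
    s=read_state();M=R.from_rotvec(s['tcp_rot']).as_matrix();p=np.array(s['tool_pos'])
    ex=np.array([np.cos(YAW),np.sin(YAW),0]);g=lambda a:H+ex*(-.22*np.cos(a)+.025*np.sin(a))+np.array([0,0,.22*np.sin(a)+.025*np.cos(a)])
    f=lambda a:np.linalg.norm(g(a)+[0,0,off]-p)
    from scipy.optimize import minimize_scalar as ms
    if off is None: off=-.006
    a0=ms(f,bounds=(-.1,1.8),method='bounded').x;print('a0',a0,'resid',f(a0),g(a0)+[0,0,off]-p)
    A=np.linspace(a0,a1,n+1)
    for i in range(n): print(np.round(M.T@(g(A[i+1])-g(A[i]))*100,2).tolist(),(g(A[i+1])+[0,0,off]).round(4))
E
python3 -c "
from h import *
arc(1.7,15)"
```

```text
a0 0.7549173792475196 resid 0.0019163121532562533 [-0.0011  0.0009  0.0012]
[-0.0, 1.09, -0.87] [0.5249 0.0224 0.2016]
[-0.0, 1.14, -0.8] [0.5363 0.0234 0.2096]
[-0.0, 1.19, -0.73] [0.5482 0.0245 0.2168]
[-0.0, 1.23, -0.65] [0.5605 0.0257 0.2233]
[-0.0, 1.27, -0.57] [0.5731 0.0268 0.229 ]
[-0.0, 1.31, -0.49] [0.5862 0.028  0.2338]
[-0.0, 1.33, -0.41] [0.5995 0.0292 0.2379]
[-0.0, 1.36, -0.32] [0.613  0.0305 0.2411]
[-0.0, 1.37, -0.23] [0.6267 0.0318 0.2434]
[-0.0, 1.39, -0.15] [0.6405 0.033  0.2448]
[-0.0, 1.39, -0.06] [0.6544 0.0343 0.2454]
[-0.0, 1.39, 0.03] [0.6683 0.0356 0.2451]
[-0.0, 1.39, 0.12] [0.6821 0.0369 0.2439]
[-0.0, 1.38, 0.2] [0.6958 0.0381 0.2419]
[-0.0, 1.36, 0.29] [0.7094 0.0394 0.2389]
```

move_arm(
  series=[0,0,1.09,-0.87,0,0,0,0,0,1.14,-0.8,0,0,0,0,0,1.19,-0.73,0,0,0,0,0,1.23,-0.65,0,0,0,0,0,1.27,-0.57,0,0,0],
)

```text
time: 3.52
tool_pos: [0.5741, 0.0259, 0.2289]
tcp_rot: [-2.113, -2.324, 0.005]
wrist_force: [-8.3, -2.6, 8.8]
width: 0.104
grip_force: 29.8
```

move_arm(
  series=[0,0,1.31,-0.49,0,0,0,0,0,1.33,-0.41,0,0,0,0,0,1.36,-0.32,0,0,0,0,0,1.37,-0.23,0,0,0,0,0,1.39,-0.15,0,0,0],
)

```text
time: 4.15
tool_pos: [0.6426, 0.0323, 0.2447]
tcp_rot: [2.113, 2.323, -0.002]
wrist_force: [-4.2, -4.2, 4.7]
width: 0.104
grip_force: 30.9
```

```bash
python3 -c "
from h import *
print(read_state()['wrist_force'])
arc(1.7,8)"
```

```text
[-4.1727 -4.1772  4.73  ]
a0 1.3942087394853293 resid 0.0009912575533707487 [-0.0001  0.001   0.0002]
[-0.0, 0.85, -0.04] [0.6509 0.034  0.2453]
[-0.0, 0.85, -0.0] [0.6594 0.0348 0.2454]
[-0.0, 0.85, 0.03] [0.6678 0.0355 0.2451]
[-0.0, 0.84, 0.06] [0.6762 0.0363 0.2445]
[-0.0, 0.84, 0.09] [0.6846 0.0371 0.2436]
[-0.0, 0.84, 0.12] [0.6929 0.0379 0.2424]
[-0.0, 0.83, 0.16] [0.7012 0.0386 0.2408]
[-0.0, 0.83, 0.19] [0.7094 0.0394 0.2389]
```

move_arm(
  series=[0,0,0.85,-0.04,0,0,0,0,0,0.85,0,0,0,0,0,0,0.85,0.03,0,0,0,0,0,0.84,0.06,0,0,0,0,0,0.84,0.09,0,0,0],
)

```text
time: 4.78
tool_pos: [0.6853, 0.0362, 0.2428]
tcp_rot: [2.112, 2.322, -0.0]
wrist_force: [-2.4, -4.5, 3.8]
width: 0.103
grip_force: 31.2
```

move_arm(
  series=[0,0,0.84,0.12,0,0,0,0,0,0.83,0.16,0,0,0,0,0,0.83,0.19,0,0,0,0,0,0,0,0,0,0],
)

```text
time: 5.28
tool_pos: [0.7105, 0.0386, 0.2378]
tcp_rot: [2.112, 2.322, 0.0]
wrist_force: [-0.3, -6.1, 2.9]
width: 0.103
grip_force: 31.4
```

move_arm(
  series=[0,0,0.4,0.12,0,0,0,0,0,0,0,0,0,0],
)

```text
time: 5.52
tool_pos: [0.7107, 0.0387, 0.2377]
tcp_rot: [-2.112, -2.323, 0.009]
wrist_force: [-14.0, -6.1, 12.5]
width: 0.104
grip_force: 32.3
```

move_arm(
  series=[0,0,-0.4,-0.12,0,0,0,3.5,0,0,0,0,0,0,3.5,0,0,0,0,0,0,3.5,0,0,-3,0,0,0,3.5,0,0,-3,0,0,0],
)

```text
time: 6.15
tool_pos: [0.7091, 0.0407, 0.2958]
tcp_rot: [-2.111, -2.324, 0.001]
wrist_force: [-0.2, 1.0, 0.3]
width: 0.411
grip_force: 0.0
```

```bash
cat >> h.py <<'E'
def patches(roi_t,roi_s,z=.037,tag=None):
    a=read_camera('top');b=read_camera('side')
    if tag: cv2.imwrite(f'pics/{tag}.png',np.hstack([a,b])[:,:,::-1])
    for n,im,roi in(('top',a,roi_t),('side',b,roi_s)):
        for c,ar,r in blobs(mask(im,20,35,120,100,roi),8): print(n,c,ar,ray(n,c,z)[0],r[1:])
MT,MS=(172,188,255,273),(262,112,337,172)
E
python3 -c "
from h import *
patches(MT,MS)
plan([(.64,.2,.25),(.5697,.3681,.15),(.5697,.3681,.06)],-14.5)"
```

```text
top [187.0769 204.6769] 65 [0.5703 0.3682 0.037 ] ((9.943960189819336, 6.790997505187988), 14.03624439239502)
top [182.8689 246.8525] 61 [0.4526 0.3706 0.037 ] ((5.81377649307251, 9.838699340820312), 63.43495178222656)
side [326.4396 114.5165] 91 [0.609  0.4185 0.037 ] ((6.0, 15.0), 90.0)
side [277.2162 124.7027] 37 [0.4505 0.3697 0.037 ] ((7.071067810058594, 4.949747085571289), 45.0)
side [314.641  124.7179] 39 [0.5695 0.3675 0.037 ] ((6.0, 6.0), 90.0)
turn -20.0 q6 -0.07423092829976892 t 6.25
[4.14, -1.41, 1.27] 10.0
[3.82, -2.11, 1.27] 10.0
[3.41, -2.74, 1.26] 0
[3.4, -2.74, 1.27] 0
[3.62, -2.77, 2.49] 0
[3.63, -2.77, 2.49] 0
[3.62, -2.77, 2.49] 0
[3.62, -2.77, 2.49] 0
[-0.01, -0.04, 4.5] 0
[-0.02, -0.03, 4.5] 0
```

move_arm(
  series=[3.5,4.14,-1.41,1.0,0,0,10,3.5,3.82,-2.11,1.0,0,0,10,5,3.41,-2.74,1.5,0,0,0,5,3.4,-2.74,1.57,0,0,0,5,3.62,-2.77,2.49,0,0,0],
)

```text
time: 6.88
tool_pos: [0.6191, 0.2429, 0.2199]
tcp_rot: [-2.484, -1.922, -0.002]
wrist_force: [-0.2, 0.5, 0.2]
width: 0.589
grip_force: 0.0
```

move_arm(
  series=[5,3.63,-2.77,2.49,0,0,0,5,3.62,-2.77,2.49,0,0,0,5,3.62,-2.77,2.49,0,0,0,5,0,0,4.5,0,0,0,5,0,0,4.5,0,0,0],
)

```text
time: 7.5
tool_pos: [0.5653, 0.3686, 0.054]
tcp_rot: [-2.482, -1.925, 0.0]
wrist_force: [0.4, 0.5, 0.1]
width: 0.581
grip_force: 0.0
```

move_arm(
  series=[5,0,0,0,0,0,0,5,0,0,0,0,0,0],
)

```text
time: 7.75
tool_pos: [0.5669, 0.3677, 0.0568]
tcp_rot: [-2.485, -1.923, -0.001]
wrist_force: [0.0, 0.9, 0.8]
width: 0.587
grip_force: 0.0
```

```bash
python3 -c "
from h import *
snap('side','s2')
im=cv2.imread('pics/s2.png');cv2.imwrite('pics/s2c.png',cv2.resize(im[60:260,230:400],None,fx=3,fy=3))
plan([(.5697,.3681,.019)],-14.5)"
```

```text
turn 0.0 q6 0.7920112727014309 t 7.8
[0.03, 0.16, 3.91] -0.0
```

View pics/s2c.png

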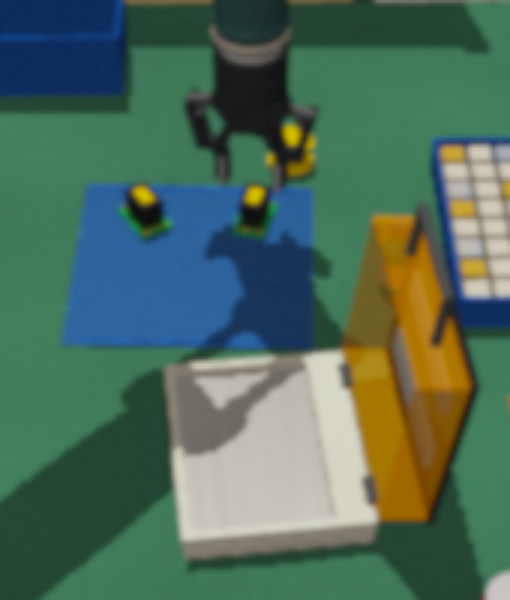

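The picture shows the cover upright and the fingers straddling module 1 (crop ≈(255,195)). Now I'll lower, grip and lift.

move_arm(
  series=[5,0,0.15,2.0,0,0,0,5,0,0.1,1.9,0,0,0,5,0,0,0,0,0,0,0,0,0,0,0,0,0,0,0,0,0,0,0,0],
  grip_force=30,
)

```text
time: 8.43
tool_pos: [0.5694, 0.367, 0.0177]
tcp_rot: [2.484, 1.923, 0.002]
wrist_force: [0.3, -0.5, -1.8]
width: 0.3
grip_force: 30.5
```

move_arm(
  series=[0,0,0,0,0,0,0,0,0,0,0,0,0,0],
)

```text
time: 8.68
tool_pos: [0.569, 0.3668, 0.0173]
tcp_rot: [2.484, 1.923, 0.001]
wrist_force: [-0.3, -0.0, -0.6]
width: 0.297
grip_force: 30.5
```

```bash
python3 - <<'E'
from h import *
O=np.array([.5713,.0265,0]);ex=np.array([np.cos(YAW),np.sin(YAW),0]);ey=np.array([-ex[1],ex[0],0])
c=O-.0135*ex
print(read_state()['tool_pos'])
for k in(.045,-.045): print(c+k*ey)
t=c+.045*ey
plan([read_state()['tool_pos']+[0,0,.06],t+[0,0,.1],t+[0,0,.045]],5.3)
E
```

```text
[0.569  0.3668 0.0173]
[0.5537 0.0701 0.    ]
[ 0.562  -0.0195  0.    ]
turn 19.8 q6 0.7893602272925213 t 8.675
[0.0, 0.0, -6.0] -9.9
[-5.94, 0.18, -0.45] -9.9
[-5.88, -0.85, -0.46] 0
[-5.88, -0.85, -0.45] 0
[-5.88, -0.85, -0.46] 0
[-5.88, -0.85, -0.45] 0
[-0.0, 0.0, 5.5] 0
```

move_arm(
  series=[0,0,0,-6,0,0,-9.9,0,-5.94,0.18,-0.45,0,0,-9.9,0,-5.88,-0.85,-0.46,0,0,0,0,-5.88,-0.85,-0.45,0,0,0,0,-5.88,-0.85,-0.46,0,0,0],
)

```text
time: 9.3
tool_pos: [0.5565, 0.1277, 0.0958]
tcp_rot: [2.116, 2.321, 0.001]
wrist_force: [1.1, -0.5, -1.6]
width: 0.297
grip_force: 30.6
```

move_arm(
  series=[0,-5.88,-0.85,-0.45,0,0,0,0,0,0,3,0,0,0,0,0,0,0,0,0,0,0,0,0,0,0,0,0],
)

```text
time: 9.8
tool_pos: [0.5538, 0.0705, 0.0702]
tcp_rot: [-2.116, -2.322, -0.0]
wrist_force: [0.7, 0.9, -0.5]
width: 0.298
grip_force: 30.5
```

```bash
python3 -c "
from h import *
plan([(.5537,.0701,.0355)],5.3)"
```

```text
turn -0.0 q6 -0.010745040252071443 t 9.8
[-0.04, -0.01, 3.47] 0.0
```

move_arm(
  series=[0,0,0,2,0,0,0,0,0,0,1,0,0,0,0,0,0,0.45,0,0,0,0,0,0,0,0,0,0],
)

```text
time: 10.3
tool_pos: [0.5537, 0.0704, 0.0353]
tcp_rot: [-2.116, -2.322, 0.0]
wrist_force: [-0.0, -0.2, -1.6]
width: 0.297
grip_force: 30.5
```

move_arm(
  series=[4.5,0,0,0,0,0,0,4.5,0,0,0,0,0,0,4.5,0,0,-2,0,0,0,4.5,0,0,-6,0,0,0,4.5,0,0,0,0,0,0],
)

```text
time: 10.92
tool_pos: [0.5586, 0.0704, 0.1216]
tcp_rot: [2.112, 2.315, 0.014]
wrist_force: [0.2, 0.6, -0.6]
width: 0.526
grip_force: 0.0
```

```bash
python3 -c "
from h import *
patches((172,188,350,273),(262,100,375,260),.037,'p3')
plan([(.48,.25,.12),(.4515,.3702,.09),(.4515,.3702,.06)],30.4)
im=cv2.imread('pics/p3.png');cv2.imwrite('pics/p3c.png',cv2.resize(np.hstack([im[130:290,160:360],im[100:260,890:1090]]),None,fx=2,fy=2))"
```

```text
top [182.8689 246.8525] 61 [0.4526 0.3706 0.037 ] ((5.81377649307251, 9.838699340820312), 63.43495178222656)
side [329.6015 109.1654] 133 [0.6205 0.4464 0.037 ] ((16.0, 9.0), 90.0)
side [277.2162 124.7027] 37 [0.4505 0.3697 0.037 ] ((7.071067810058594, 4.949747085571289), 45.0)
side [356.1318 180.1555] 1222 [0.6825 0.1186 0.037 ] ((100.12744140625, 24.447708129882812), 89.41537475585938)
side [371.6444 153.4111] 90 [0.7381 0.2297 0.037 ] ((22.939210891723633, 6.4559454917907715), 74.05460357666016)
side [369.1342 176.3087] 149 [0.7212 0.1332 0.037 ] ((42.6862678527832, 5.3357834815979), 75.96376037597656)
side [310.9123 188.9825] 57 [0.5529 0.087  0.037 ] ((8.0, 6.0), 90.0)
turn 25.1 q6 -0.010797528469529954 t 11.025
[4.65, -1.45, -0.08] -8.4
[4.81, -0.75, -0.09] -8.4
[4.87, -0.04, -0.08] -8.4
[4.83, 0.68, -0.09] 0
[3.93, 1.21, 1.0] 0
[3.94, 1.2, 1.0] 0
[3.94, 1.21, 1.0] 0
[0.0, -0.0, 3.0] 0
```

View pics/p3c.png

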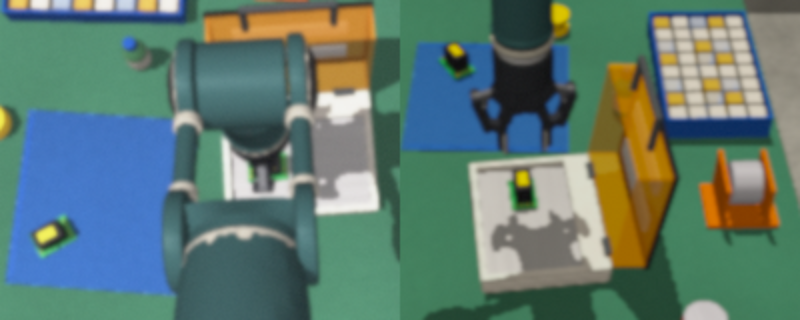

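Module 1 stands upright on the platen (right crop ≈(523,185)) and module 2 is still at (47,235) in the left crop. Going for module 2.

move_arm(
  series=[5,4.65,-1.45,0,0,0,-8.4,5,4.81,-0.75,0,0,0,-8.4,5,4.87,-0.04,-0.1,0,0,-8.4,5,4.83,0.68,-0.1,0,0,0,5,3.93,1.21,1,0,0,0],
)

```text
time: 11.65
tool_pos: [0.468, 0.2912, 0.1063]
tcp_rot: [-1.559, -2.727, 0.001]
wrist_force: [0.9, 0.1, 0.7]
width: 0.59
grip_force: 0.0
```

move_arm(
  series=[5,3.94,1.2,1,0,0,0,5,3.94,1.21,1,0,0,0,5,0,0,2.8,0,0,0,5,0,0,0,0,0,0,5,0,0,0,0,0,0],
)

```text
time: 12.28
tool_pos: [0.4499, 0.3694, 0.0587]
tcp_rot: [-1.56, -2.726, 0.003]
wrist_force: [0.1, -0.2, 0.9]
width: 0.583
grip_force: 0.0
```

```bash
python3 -c "
from h import *
plan([(.4515,.3702,.0185)],30.4)"
```

```text
turn -0.0 q6 0.1134643576782464 t 12.275
[-0.01, 0.18, 4.02] 0.0
```

move_arm(
  series=[5,0,0.18,2,0,0,0,5,0,0,2,0,0,0,5,0,0,0,0,0,0,0,0,0,0,0,0,0,0,0,0,0,0,0,0],
)

```text
time: 12.9
tool_pos: [0.4524, 0.3715, 0.0199]
tcp_rot: [1.559, 2.727, 0.002]
wrist_force: [-0.2, 0.3, -1.0]
width: 0.3
grip_force: 29.9
```

move_arm(
  series=[0,0,0,0,0,0,0,0,0,0,0,0,0,0],
)

```text
time: 13.15
tool_pos: [0.452, 0.3712, 0.0196]
tcp_rot: [1.559, 2.727, 0.001]
wrist_force: [-0.3, 0.3, 0.3]
width: 0.3
grip_force: 29.9
```

```bash
python3 - <<'E'
from h import *
p=read_state()['tool_pos'];t=np.array([.562,-.0195,0])
plan([p+[0,0,.06],p+[0,0,.1],(.5,.16,.14),t+[0,0,.14],t+[0,0,.08]],5.3)
E
```

```text
turn -25.2 q6 0.1131780068682617 t 13.15
[0.0, 0.0, -6.0] 8.4
[0.0, 0.01, -4.0] 8.4
[-5.41, -0.09, -0.51] 8.4
[-5.37, 0.72, -0.51] 0
[-5.37, 0.71, -0.51] 0
[-5.37, 0.71, -0.52] 0
[-4.61, 1.13, 0.0] 0
[-4.61, 1.13, 0.0] 0
[-4.61, 1.13, 0.0] 0
[-4.61, 1.13, 0.0] 0
[-0.0, 0.0, 3.0] 0
[-0.0, -0.0, 3.0] 0
```

move_arm(
  series=[0,0,0,-6,0,0,8.4,0,0,0,-4,0,0,8.4,0,-5.41,-0.09,-0.51,0,0,8.4,0,-5.37,0.72,-0.51,0,0,0,0,-5.37,0.71,-0.51,0,0,0],
)

```text
time: 13.78
tool_pos: [0.488, 0.2114, 0.1352]
tcp_rot: [2.115, 2.322, 0.001]
wrist_force: [0.8, 0.7, -1.8]
width: 0.293
grip_force: 30.0
```

move_arm(
  series=[0,-5.37,0.71,-0.52,0,0,0,0,-4.61,1.13,0,0,0,0,0,-4.61,1.13,0,0,0,0,0,-4.61,1.13,0,0,0,0,0,-4.61,1.13,0,0,0,0],
)

```text
time: 14.4
tool_pos: [0.5621, -0.0211, 0.14]
tcp_rot: [2.117, 2.321, 0.001]
wrist_force: [1.4, 0.4, -0.4]
width: 0.301
grip_force: 30.0
```

move_arm(
  series=[0,0,0,3,0,0,0,0,0,0,3,0,0,0,0,0,0,0,0,0,0,0,0,0,0,0,0,0],
)

```text
time: 14.9
tool_pos: [0.5624, -0.0195, 0.0807]
tcp_rot: [2.116, 2.321, 0.001]
wrist_force: [-0.1, -0.1, -0.3]
width: 0.298
grip_force: 29.9
```

```bash
python3 -c "
from h import *
plan([(.562,-.0195,.0375)],5.3)"
```

```text
turn 0.0 q6 -0.17119814817344944 t 14.9
[0.01, -0.04, 4.32] -0.0
```

move_arm(
  series=[0,0,0,2.5,0,0,0,0,0,0,1.4,0,0,0,0,0,0,0.42,0,0,0,0,0,0,0,0,0,0],
)

```text
time: 15.4
tool_pos: [0.5624, -0.0195, 0.0372]
tcp_rot: [2.116, 2.321, 0.001]
wrist_force: [0.5, 0.1, -1.5]
width: 0.297
grip_force: 29.9
```

move_arm(
  series=[4.5,0,0,0,0,0,0,4.5,0,0,0,0,0,0,4.5,0,0,-2,0,0,0,4.5,0,0,-6,0,0,0,4.5,0,0,-6,0,0,0],
)

```text
time: 16.02
tool_pos: [0.5612, -0.0196, 0.1777]
tcp_rot: [-2.116, -2.32, 0.001]
wrist_force: [1.5, 0.5, 0.7]
width: 0.527
grip_force: 0.0
```

move_arm(
  series=[3.5,0,0,-6,0,0,0,3.5,0,0,-6,0,0,0,3.5,0,0,0,0,0,0],
)

```text
time: 16.4
tool_pos: [0.5654, -0.0199, 0.3045]
tcp_rot: [2.11, 2.313, 0.013]
wrist_force: [0.7, 0.7, -0.3]
width: 0.414
grip_force: 0.0
```

```bash
python3 -c "
from h import *
patches((172,188,350,273),(262,100,340,260),.054,'p4')
plan([(.7105,.0386,.29),(.7105,.0386,.238)],5.3)
im=cv2.imread('pics/p4.png');cv2.imwrite('pics/p4c.png',cv2.resize(np.hstack([im[130:290,160:360],im[100:260,890:1090]]),None,fx=2,fy=2))"
```

```text
top [324.9583 209.6667] 48 [ 0.5609 -0.0162  0.054 ] ((6.0, 9.0), 90.0)
side [332.    114.625] 16 [0.6257 0.3961 0.054 ] ((2.1213202476501465, 5.656853675842285), 45.0)
side [295.1429 186.4107] 56 [0.5093 0.0818 0.054 ] ((7.0, 7.0), 90.0)
side [314.9365 214.3333] 63 [ 0.5618 -0.0207  0.054 ] ((8.48874568939209, 7.276068687438965), 75.96376037597656)
turn 0.0 q6 -0.1712287952012329 t 16.5
[1.48, 5.1, 0.27] -0.0
[1.48, 5.1, 0.27] 0
[1.48, 5.1, 0.28] 0
[0.0, -0.01, 5.2] 0
```

View pics/p4c.png

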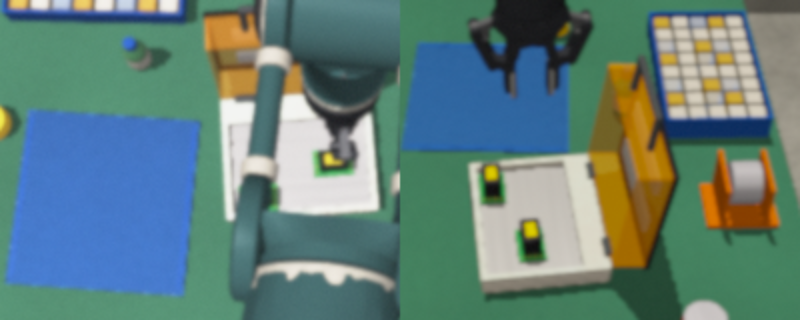

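Module 2 is on the platen, but module 1 was knocked towards the front-left rim (right crop ≈(490,180)). I'll look closer.

```bash
python3 -c "
from h import *
im=cv2.imread('pics/p4.png');cv2.imwrite('pics/p4d.png',cv2.resize(im[170:240,910:1000],None,fx=6,fy=6,interpolation=2))
b=cv2.cvtColor(im,4)[:,640:]
for c,ar,r in blobs(mask(b,20,35,120,100,(285,170,330,230))): print(ray('side',cv2.boxPoints(r),.054)[:,:2])
ex=np.array([np.cos(YAW),np.sin(YAW),0]);ey=np.array([-ex[1],ex[0],0]);c=np.array([.558,.0253,0])
for P in((.5093,.0818,0),(.5618,-.0207,0)): print((P-c)@ex,(P-c)@ey)
for X in((-.0635,.097),(-.0635,-.097)): print(proj('side',c+X[0]*ex+X[1]*ey+[0,0,.02])-[270,170])
plan([(.5093,.0818,.3),(.5093,.0818,.12)],5.3)
"
```

```text
[[0.5005 0.0951]
 [0.52   0.0946]
 [0.52   0.0679]
 [0.5007 0.0684]]
[[ 0.5498 -0.0095]
 [ 0.5686 -0.0038]
 [ 0.5733 -0.0324]
 [ 0.5547 -0.0379]]
-0.04331526037516556 0.0607266681008568
-0.000433071247749383 -0.046154657937139694
[[17.3806 16.0286]]
[[23.0929 69.73  ]]
turn 0.0 q6 -0.1712287952012329 t 16.5
[5.29, -2.17, -0.12] -0.0
[5.3, -2.16, -0.12] 0
[0.0, -0.02, 6.0] 0
[0.0, -0.01, 6.0] 0
[0.01, -0.02, 6.0] 0
```

View pics/p4d.png

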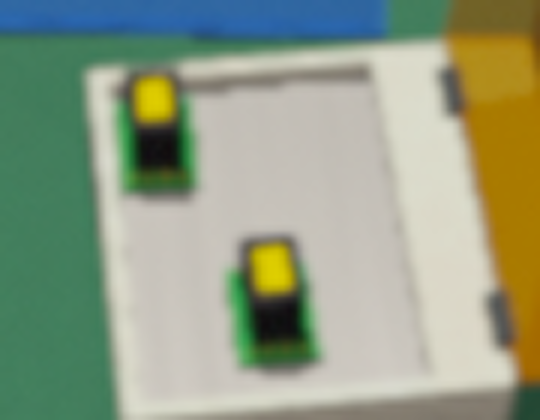

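Module 1 stands flat on the platen, clear of the rim, so I'll leave it. Next I'll grip the bar to lower the cover.

move_arm(
  series=[3.5,1.48,5.1,0.27,0,0,0,3.5,1.48,5.1,0.27,0,0,0,3.5,1.48,5.1,0.28,0,0,0,3.5,0,0,2.6,0,0,0,3.5,0,0,0,0,0,0],
)

```text
time: 17.12
tool_pos: [0.7073, 0.0389, 0.2556]
tcp_rot: [-2.111, -2.316, 0.012]
wrist_force: [-1.3, 0.5, -1.2]
width: 0.411
grip_force: 0.0
```

```bash
python3 -c "
from h import *
plan([(.7105,.0386,.238)],5.3)"
```

```text
turn 0.0 q6 -0.07264317038392216 t 17.125
[-0.06, 0.33, 1.76] -0.0
```

move_arm(
  series=[3.5,0,0.2,1.9,0,0,0,3.5,0,0,0,0,0,0,0,0,0,0,0,0,0,0,0,0,0,0,0,0,0,0,0,0,0,0,0],
  grip_force=30,
)

```text
time: 17.75
tool_pos: [0.7106, 0.0385, 0.2444]
tcp_rot: [-2.116, -2.32, 0.003]
wrist_force: [-5.5, -0.4, 1.0]
width: 0.105
grip_force: 29.5
```

```bash
python3 -c "
from h import *
s=read_state();print(s['tool_pos'],s['width'],s['grip_force'])
arc(0.,40)"
```

```text
[0.7106 0.0385 0.2444] 0.10514337411960895 29.543483555316925
a0 1.6988450713926597 resid 0.005687788707841234 [-0.0014  0.0009 -0.0054]
[-0.0, -0.92, -0.2] [0.7    0.0385 0.2411]
[-0.0, -0.93, -0.16] [0.6908 0.0377 0.2427]
[-0.0, -0.93, -0.12] [0.6815 0.0368 0.244 ]
[-0.0, -0.94, -0.08] [0.6722 0.0359 0.2449]
[-0.0, -0.94, -0.04] [0.6629 0.0351 0.2453]
[-0.0, -0.94, -0.0] [0.6535 0.0342 0.2454]
[-0.0, -0.94, 0.04] [0.6441 0.0334 0.2451]
[-0.0, -0.94, 0.07] [0.6348 0.0325 0.2443]
[-0.0, -0.93, 0.11] [0.6255 0.0316 0.2432]
[-0.0, -0.93, 0.15] [0.6163 0.0308 0.2417]
[-0.0, -0.92, 0.19] [0.6071 0.03   0.2398]
[-0.0, -0.91, 0.23] [0.598  0.0291 0.2375]
[-0.0, -0.9, 0.27] [0.589  0.0283 0.2348]
[-0.0, -0.89, 0.31] [0.5802 0.0275 0.2317]
[-0.0, -0.87, 0.35] [0.5715 0.0267 0.2283]
[-0.0, -0.86, 0.38] [0.5629 0.0259 0.2245]
[-0.0, -0.84, 0.42] [0.5545 0.0251 0.2203]
[-0.0, -0.82, 0.45] [0.5463 0.0244 0.2158]
[0.0, -0.8, 0.49] [0.5383 0.0236 0.2109]
[0.0, -0.78, 0.52] [0.5305 0.0229 0.2057]
[0.0, -0.76, 0.56] [0.5229 0.0222 0.2002]
[0.0, -0.73, 0.59] [0.5156 0.0215 0.1943]
[0.0, -0.71, 0.62] [0.5085 0.0209 0.1882]
[0.0, -0.68, 0.65] [0.5017 0.0203 0.1817]
[0.0, -0.65, 0.68] [0.4952 0.0197 0.175 ]
[0.0, -0.62, 0.7] [0.489  0.0191 0.1679]
[0.0, -0.59, 0.73] [0.483  0.0185 0.1607]
[0.0, -0.56, 0.75] [0.4774 0.018  0.1532]
[0.0, -0.53, 0.78] [0.4721 0.0175 0.1454]
[0.0, -0.5, 0.8] [0.4671 0.0171 0.1374]
[0.0, -0.46, 0.82] [0.4625 0.0166 0.1293]
[0.0, -0.43, 0.84] [0.4582 0.0162 0.1209]
[0.0, -0.39, 0.85] [0.4543 0.0159 0.1123]
[0.0, -0.35, 0.87] [0.4508 0.0156 0.1036]
[0.0, -0.32, 0.89] [0.4476 0.0153 0.0948]
[0.0, -0.28, 0.9] [0.4448 0.015  0.0858]
[0.0, -0.24, 0.91] [0.4424 0.0148 0.0768]
[0.0, -0.2, 0.92] [0.4403 0.0146 0.0676]
[0.0, -0.16, 0.93] [0.4387 0.0144 0.0583]
[0.0, -0.12, 0.93] [0.4374 0.0143 0.049 ]
```

move_arm(
  series=[0,0,-0.92,-0.2,0,0,0,0,0,-0.93,-0.16,0,0,0,0,0,-0.93,-0.12,0,0,0,0,0,-0.94,-0.08,0,0,0,0,0,-0.94,-0.04,0,0,0],
)

```text
time: 18.38
tool_pos: [0.6662, 0.0344, 0.2514]
tcp_rot: [2.115, 2.319, 0.004]
wrist_force: [5.3, -0.2, 5.1]
width: 0.103
grip_force: 29.8
```

move_arm(
  series=[0,0,-0.94,0,0,0,0,0,0,-0.94,0.04,0,0,0,0,0,-0.94,0.07,0,0,0,0,0,-0.93,0.11,0,0,0,0,0,-0.93,0.15,0,0,0],
)

```text
time: 19.0
tool_pos: [0.6189, 0.0302, 0.2472]
tcp_rot: [2.116, 2.32, 0.002]
wrist_force: [2.7, -0.2, 6.7]
width: 0.102
grip_force: 31.2
```

move_arm(
  series=[0,0,-0.92,0.19,0,0,0,0,0,-0.91,0.23,0,0,0,0,0,-0.9,0.27,0,0,0,0,0,-0.89,0.31,0,0,0,0,0,-0.87,0.35,0,0,0],
)

```text
time: 19.62
tool_pos: [0.5734, 0.026, 0.2328]
tcp_rot: [-2.117, -2.321, 0.0]
wrist_force: [2.1, -0.4, 6.8]
width: 0.102
grip_force: 31.9
```

move_arm(
  series=[0,0,-0.86,0.38,0,0,0,0,0,-0.84,0.42,0,0,0,0,0,-0.82,0.45,0,0,0,0,0,-0.8,0.49,0,0,0,0,0,-0.78,0.52,0,0,0],
)

```text
time: 20.25
tool_pos: [0.5323, 0.0223, 0.2093]
tcp_rot: [-2.116, -2.32, 0.002]
wrist_force: [0.8, -0.8, 5.7]
width: 0.1
grip_force: 32.4
```

```bash
python3 -c "
from h import *
s=read_state();print(s['tool_pos'],s['width'],s['grip_force'])
arc(0.,20,off=0.)"
```

```text
[0.5323 0.0223 0.2093] 0.10032115176785833 32.44776785373688
a0 0.849581023841161 resid 0.0030294785735449177 [-0.0017  0.0006  0.0024]
[0.0, -0.76, 0.55] [0.523  0.0222 0.2062]
[0.0, -0.74, 0.59] [0.5156 0.0215 0.2003]
[0.0, -0.71, 0.62] [0.5086 0.0209 0.1942]
[0.0, -0.68, 0.65] [0.5018 0.0203 0.1877]
[0.0, -0.65, 0.68] [0.4952 0.0197 0.181 ]
[0.0, -0.63, 0.7] [0.489  0.0191 0.174 ]
[0.0, -0.6, 0.73] [0.483  0.0185 0.1667]
[0.0, -0.56, 0.75] [0.4774 0.018  0.1592]
[0.0, -0.53, 0.78] [0.4721 0.0175 0.1514]
[0.0, -0.5, 0.8] [0.4672 0.0171 0.1434]
[0.0, -0.46, 0.82] [0.4625 0.0166 0.1353]
[0.0, -0.43, 0.84] [0.4583 0.0162 0.1269]
[0.0, -0.39, 0.85] [0.4543 0.0159 0.1184]
[0.0, -0.36, 0.87] [0.4508 0.0156 0.1097]
[0.0, -0.32, 0.88] [0.4476 0.0153 0.1008]
[-0.0, -0.28, 0.9] [0.4448 0.015  0.0918]
[-0.0, -0.24, 0.91] [0.4424 0.0148 0.0828]
[-0.0, -0.2, 0.92] [0.4403 0.0146 0.0736]
[-0.0, -0.16, 0.93] [0.4387 0.0144 0.0643]
[-0.0, -0.12, 0.93] [0.4374 0.0143 0.055 ]
```

move_arm(
  series=[0,0,-0.76,0.55,0,0,0,0,0,-0.74,0.59,0,0,0,0,0,-0.71,0.62,0,0,0,0,0,-0.68,0.65,0,0,0,0,0,-0.65,0.68,0,0,0],
)

```text
time: 20.88
tool_pos: [0.4972, 0.0191, 0.178]
tcp_rot: [-2.116, -2.32, 0.001]
wrist_force: [0.5, -0.4, 5.7]
width: 0.098
grip_force: 33.2
```

move_arm(
  series=[0,0,-0.63,0.7,0,0,0,0,0,-0.6,0.73,0,0,0,0,0,-0.56,0.75,0,0,0,0,0,-0.53,0.78,0,0,0,0,0,-0.5,0.8,0,0,0],
)

```text
time: 21.5
tool_pos: [0.4694, 0.0165, 0.1403]
tcp_rot: [-2.116, -2.321, 0.001]
wrist_force: [-2.1, -0.7, 4.4]
width: 0.101
grip_force: 33.9
```

move_arm(
  series=[0,0,-0.46,0.82,0,0,0,0,0,-0.43,0.84,0,0,0,0,0,-0.39,0.85,0,0,0,0,0,-0.36,0.87,0,0,0,0,0,0,0,0,0,0],
)

```text
time: 22.12
tool_pos: [0.4525, 0.015, 0.1056]
tcp_rot: [-2.116, -2.32, 0.002]
wrist_force: [-2.5, -0.1, -3.1]
width: 0.099
grip_force: 33.8
```

```bash
python3 -c "
from h import *
s=read_state();print(s['tool_pos'],s['width'],s['grip_force'])
arc(0.,15,off=0.)"
```

```text
[0.4525 0.015  0.1056] 0.09917756284925376 33.77552032470703
a0 0.24012755299474023 resid 0.003118467108272909 [-0.0029  0.0005  0.001 ]
[-0.0, -0.12, 0.33] [0.4484 0.0153 0.1033]
[-0.0, -0.11, 0.34] [0.4473 0.0152 0.0999]
[-0.0, -0.11, 0.34] [0.4462 0.0151 0.0965]
[-0.0, -0.1, 0.34] [0.4452 0.015  0.0932]
[-0.0, -0.1, 0.34] [0.4442 0.015  0.0897]
[-0.0, -0.09, 0.34] [0.4433 0.0149 0.0863]
[-0.0, -0.09, 0.34] [0.4424 0.0148 0.0829]
[-0.0, -0.08, 0.35] [0.4416 0.0147 0.0794]
[-0.0, -0.08, 0.35] [0.4408 0.0146 0.076 ]
[-0.0, -0.07, 0.35] [0.4401 0.0146 0.0725]
[-0.0, -0.06, 0.35] [0.4395 0.0145 0.069 ]
[-0.0, -0.06, 0.35] [0.4389 0.0145 0.0655]
[-0.0, -0.05, 0.35] [0.4383 0.0144 0.062 ]
[-0.0, -0.05, 0.35] [0.4379 0.0144 0.0585]
[-0.0, -0.04, 0.35] [0.4374 0.0143 0.055 ]
```

move_arm(
  series=[0,0,-0.12,0.33,0,0,0,0,0,-0.11,0.34,0,0,0,0,0,-0.11,0.34,0,0,0,0,0,-0.1,0.34,0,0,0,0,0,-0.1,0.34,0,0,0],
)

```text
time: 22.75
tool_pos: [0.4473, 0.0145, 0.0902]
tcp_rot: [-2.116, -2.32, 0.003]
wrist_force: [-5.6, 0.9, 4.3]
width: 0.103
grip_force: 34.8
```

move_arm(
  series=[0,0,-0.09,0.34,0,0,0,0,0,-0.09,0.34,0,0,0,0,0,-0.08,0.35,0,0,0,0,0,-0.08,0.35,0,0,0,0,0,-0.07,0.35,0,0,0],
)

```text
time: 23.38
tool_pos: [0.4427, 0.0141, 0.0725]
tcp_rot: [-2.115, -2.319, 0.004]
wrist_force: [-6.1, 0.4, 3.1]
width: 0.1
grip_force: 35.0
```

move_arm(
  series=[0,0,-0.06,0.35,0,0,0,0,0,-0.06,0.35,0,0,0,0,0,-0.05,0.3,0,0,0,0,0,-0.05,0.25,0,0,0,0,0,0,0,0,0,0],
)

```text
time: 24.0
tool_pos: [0.4402, 0.0139, 0.0596]
tcp_rot: [-2.115, -2.319, 0.005]
wrist_force: [-5.8, -0.2, 0.2]
width: 0.099
grip_force: 35.0
```

move_arm(
  series=[0,0,0,0.2,0,0,0,0,0,0,0.1,0,0,0,0,0,0,0,0,0,0],
)

```text
time: 24.38
tool_pos: [0.4397, 0.0139, 0.0566]
tcp_rot: [-2.114, -2.319, 0.006]
wrist_force: [-8.7, -0.7, 2.0]
width: 0.097
grip_force: 35.2
```

move_arm(
  series=[0,0,0,0.1,0,0,0,0,0,0,0.1,0,0,0,0,0,0,0,0,0,0],
)

```text
time: 24.75
tool_pos: [0.4394, 0.0138, 0.0544]
tcp_rot: [-2.114, -2.318, 0.007]
wrist_force: [-8.3, -0.8, 1.6]
width: 0.098
grip_force: 35.3
```

move_arm(
  series=[0,0,0,0.1,0,0,0,0,0,0,0.1,0,0,0,0,0,0,0,0,0,0],
)

```text
time: 25.12
tool_pos: [0.4391, 0.0138, 0.0523]
tcp_rot: [-2.114, -2.318, 0.007]
wrist_force: [-8.2, -0.4, 1.7]
width: 0.102
grip_force: 35.3
```

move_arm(
  series=[0,0,-0.1,0.15,0,0,0,0,0,0,0.15,0,0,0,0,0,0,0,0,0,0],
)

```text
time: 25.5
tool_pos: [0.4387, 0.0138, 0.0495]
tcp_rot: [-2.114, -2.319, 0.006]
wrist_force: [-7.7, -0.4, 1.8]
width: 0.103
grip_force: 35.3
```

move_arm(
  series=[0,0,0,0.15,0,0,0,0,0,0,0,0,0,0],
)

```text
time: 25.75
tool_pos: [0.4386, 0.0138, 0.0481]
tcp_rot: [-2.114, -2.319, 0.006]
wrist_force: [-7.7, 0.2, 2.4]
width: 0.102
grip_force: 35.3
```

move_arm(
  series=[0,0,0,0.15,0,0,0,0,0,0,0,0,0,0],
)

```text
time: 26.0
tool_pos: [0.4386, 0.0137, 0.0477]
tcp_rot: [-2.114, -2.318, 0.007]
wrist_force: [-12.1, -1.5, 13.2]
width: 0.099
grip_force: 36.5
```

```bash
python3 -c "
from h import *
snap('side','s5');arc(0,1,off=0)
im=cv2.imread('pics/s5.png');cv2.imwrite('pics/s5c.png',cv2.resize(im[130:260,260:390],None,fx=4.5,fy=4.5,interpolation=2))"
```

```text
a0 -0.03229685569917468 resid 0.0019641090481442394 [-0.0019  0.0005  0.0001]
[0.0, 0.06, -0.71] [0.4374 0.0143 0.055 ]
```

View pics/s5c.png

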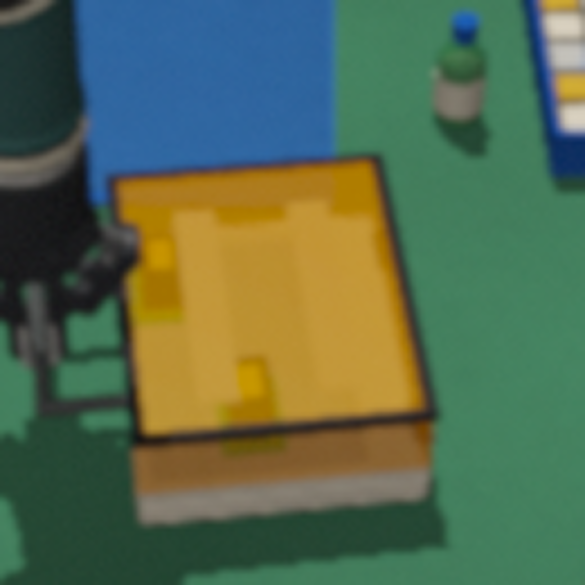

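The cover is shut with its rim flush on the base (crop bottom ≈(280,470)), and the force rose on contact. I'll release and go to the keys.

move_arm(
  series=[0,0,0,-0.1,0,0,0,2.2,0,0,0,0,0,0,2.2,0,0,0,0,0,0,2.2,0,0,-3,0,0,0,2.2,0,0,-6,0,0,0],
)

```text
time: 26.68
tool_pos: [0.4395, 0.0139, 0.1373]
tcp_rot: [-2.114, -2.318, 0.005]
wrist_force: [0.7, 0.4, -0.4]
width: 0.26
grip_force: 0.0
```

```bash
python3 -c "
from h import *
plan([(.4517,-.3198,.12),(.4517,-.3198,.075)],-31)"
```

```text
turn -36.3 q6 -0.1170732005373794 t 26.675
[-5.56, -0.31, 0.29] 9.1
[-5.53, 0.58, 0.28] 9.1
[-5.37, 1.45, 0.29] 9.1
[-5.08, 2.27, 0.29] 9.1
[-4.66, 3.05, 0.28] 0
[-4.65, 3.06, 0.29] 0
[0.01, 0.02, 4.5] 0
```

move_arm(
  series=[0,-5.56,-0.31,0.29,0,0,9.1,0,-5.53,0.58,0.28,0,0,9.1,0,-5.37,1.45,0.29,0,0,9.1,0,-5.08,2.27,0.29,0,0,9.1,0,-4.66,3.05,0.28,0,0,0],
)

```text
time: 27.3
tool_pos: [0.4522, -0.2667, 0.1248]
tcp_rot: [2.735, 1.541, 0.002]
wrist_force: [1.0, -0.5, -0.8]
width: 0.0
grip_force: 0.0
```

move_arm(
  series=[0,-4.65,3.06,0.29,0,0,0,0,0,0,4,0,0,0,0,0,0,0,0,0,0,0,0,0,0,0,0,0],
)

```text
time: 27.8
tool_pos: [0.454, -0.3196, 0.0819]
tcp_rot: [2.735, 1.545, 0.0]
wrist_force: [0.0, 0.3, -0.2]
width: -0.002
grip_force: 0.0
```

```bash
python3 -c "
from h import *
plan([(.4517,-.3198,.0605)],-31)
snap('side','s6')
im=cv2.imread('pics/s6.png');cv2.imwrite('pics/s6c.png',cv2.resize(im[230:350,210:370],None,fx=4,fy=4,interpolation=2))"
```

```text
turn 0.1 q6 -0.11566481274925187 t 27.8
[-0.13, -0.19, 2.14] -0.1
```

View pics/s6c.png

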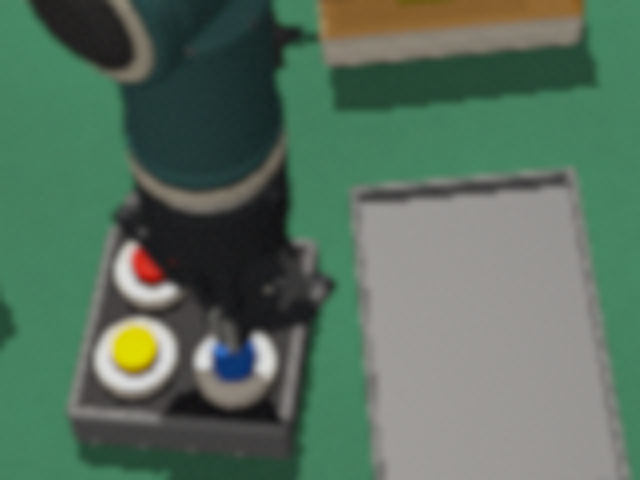

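The closed fingertips are right above the blue key (crop ≈(232,345)). Pressing with force feedback.

move_arm(
  series=[0,-0.13,-0.19,1.9,0,0,0,0,0,0,0,0,0,0],
)

```text
time: 28.1
tool_pos: [0.451, -0.3193, 0.0617]
tcp_rot: [-2.735, -1.545, 0.0]
wrist_force: [-1.7, 1.7, 2.8]
width: 0.003
grip_force: 1.3
```

move_arm(
  series=[0,0,0,0.3,0,0,0,0,0,0,0.2,0,0,0,0,0,0,0,0,0,0],
)

```text
time: 28.48
tool_pos: [0.4512, -0.3195, 0.0589]
tcp_rot: [-2.735, -1.543, 0.0]
wrist_force: [-4.1, 4.1, 12.2]
width: 0.001
grip_force: 6.2
```

move_arm(
  series=[0,0,0,0.2,0,0,0,0,0,0,0.2,0,0,0,0,0,0,0,0,0,0],
)

```text
time: 28.85
tool_pos: [0.4514, -0.3196, 0.0584]
tcp_rot: [-2.735, -1.543, 0.0]
wrist_force: [-10.5, 9.9, 35.8]
width: 0.003
grip_force: 17.7
```

move_arm(
  series=[0,0,0,-1,0,0,0,0,0,0,-2,0,0,0,0,0,0,-2,0,0,0,0,0,0,0,0,0,0],
)

```text
time: 29.35
tool_pos: [0.4526, -0.321, 0.105]
tcp_rot: [2.733, 1.542, 0.002]
wrist_force: [1.0, 0.7, -1.2]
width: 0.001
grip_force: 0.0
```

```bash
python3 -c "
from h import *
plan([(.3962,-.3130,.1),(.3962,-.3130,.07)],-31)"
```

```text
turn 0.1 q6 -0.11840316900495938 t 29.35
[-2.23, -5.24, 0.48] -0.1
[0.0, -0.01, 3.0] 0
```

move_arm(
  series=[0,-2.23,-5.24,0.48,0,0,0,0,0,0,2.6,0,0,0,0,0,0,0,0,0,0,0,0,0,0,0,0,0],
)

```text
time: 29.85
tool_pos: [0.3953, -0.3122, 0.0726]
tcp_rot: [-2.736, -1.544, -0.0]
wrist_force: [0.6, -0.3, -0.4]
width: 0.001
grip_force: 0.0
```

```bash
python3 -c "
from h import *
plan([(.3962,-.3130,.061)],-31)"
```

```text
turn 0.1 q6 -0.17476992770746597 t 29.85
[-0.02, 0.12, 1.16] -0.1
```

move_arm(
  series=[0,0,0.1,0.7,0,0,0,0,0,0,0.4,0,0,0,0,0,0,0.3,0,0,0,0,0,0,0,0,0,0],
)

```text
time: 30.35
tool_pos: [0.3969, -0.3132, 0.0593]
tcp_rot: [2.734, 1.543, 0.002]
wrist_force: [1.6, 0.0, 3.4]
width: 0.002
grip_force: 1.8
```

move_arm(
  series=[0,0,0,0.1,0,0,0,0,0,0,0.1,0,0,0,0,0,0,0,0,0,0],
)

```text
time: 30.72
tool_pos: [0.397, -0.3133, 0.0588]
tcp_rot: [2.734, 1.543, 0.002]
wrist_force: [-0.6, 2.7, 15.0]
width: 0.001
grip_force: 7.2
```

move_arm(
  series=[0,0,0,0.1,0,0,0,0,0,0,0,0,0,0,0,0,0,-1,0,0,0,0,0,0,-2,0,0,0,0,0,0,-2,0,0,0],
)

```text
time: 31.35
tool_pos: [0.3944, -0.3115, 0.105]
tcp_rot: [-2.733, -1.542, 0.002]
wrist_force: [0.3, 0.0, -0.1]
width: -0.002
grip_force: 0.0
```

```bash
python3 -c "
from h import *
plan([(.4582,-.2643,.107),(.4582,-.2643,.0715)],-31)"
```

```text
turn 0.1 q6 -0.17438754877116233 t 31.35
[3.67, 1.51, -0.1] -0.1
[3.66, 1.52, -0.1] 0
[0.0, 0.01, 3.55] 0
```

move_arm(
  series=[0,3.67,1.51,-0.1,0,0,0,0,3.66,1.52,-0.1,0,0,0,0,0,0,3.2,0,0,0,0,0,0,0,0,0,0,0,0,0,0,0,0,0],
)

```text
time: 31.98
tool_pos: [0.4588, -0.2652, 0.0754]
tcp_rot: [-2.735, -1.543, 0.002]
wrist_force: [-0.1, -1.0, -0.4]
width: -0.001
grip_force: 0.0
```

```bash
python3 -c "
from h import *
plan([(.4582,-.2643,.061)],-31)"
```

```text
turn 0.1 q6 -0.027368112687521828 t 31.975
[0.05, -0.09, 1.44] -0.1
```

move_arm(
  series=[0,0,-0.1,1,0,0,0,0,0,0,0.4,0,0,0,0,0,0,0.3,0,0,0,0,0,0,0,0,0,0],
)

```text
time: 32.48
tool_pos: [0.4588, -0.2654, 0.0591]
tcp_rot: [2.736, 1.544, -0.0]
wrist_force: [-1.9, 0.0, 4.3]
width: -0.0
grip_force: 1.9
```

move_arm(
  series=[0,0,0,0.1,0,0,0,0,0,0,0.1,0,0,0,0,0,0,0,0,0,0],
)

```text
time: 32.85
tool_pos: [0.4589, -0.2654, 0.0588]
tcp_rot: [2.736, 1.544, -0.001]
wrist_force: [-6.1, 1.8, 16.8]
width: 0.003
grip_force: 8.2
```

Down; release, then go back above the bar.

move_arm(
  series=[0,0,0,0.1,0,0,0,0,0,0,0,0,0,0,0,0,0,-1,0,0,0,0,0,0,-3,0,0,0,2.2,0,0,-5,0,0,0],
)

```text
time: 33.48
tool_pos: [0.4569, -0.2636, 0.1441]
tcp_rot: [-2.732, -1.541, 0.004]
wrist_force: [-0.2, -0.4, 0.3]
width: 0.199
grip_force: 0.0
```

```bash
python3 -c "
from h import *
plan([(.439,.0139,.137),(.439,.0139,.085)],5.3)"
```

```text
turn 36.4 q6 -0.02733927850897445 t 33.475
[4.56, -3.18, 0.16] -9.1
[5.01, -2.41, 0.16] -9.1
[5.33, -1.59, 0.16] -9.1
[5.51, -0.73, 0.16] -9.1
[5.56, 0.15, 0.16] 0
[-0.02, 0.03, 5.2] 0
```

move_arm(
  series=[2.5,4.56,-3.18,0.16,0,0,-9.1,2.5,5.01,-2.41,0.16,0,0,-9.1,2.5,5.33,-1.59,0.16,0,0,-9.1,2.5,5.51,-0.73,0.16,0,0,-9.1,2.5,5.56,0.15,0.16,0,0,0],
)

```text
time: 34.1
tool_pos: [0.4403, 0.0143, 0.1374]
tcp_rot: [2.116, 2.322, 0.001]
wrist_force: [1.2, -0.3, 0.9]
width: 0.293
grip_force: 0.0
```

move_arm(
  series=[2.5,0,0,4,0,0,0,2.5,0,0,0,0,0,0,2.5,0,0,0,0,0,0],
)

```text
time: 34.48
tool_pos: [0.4409, 0.0122, 0.098]
tcp_rot: [-2.118, -2.32, 0.0]
wrist_force: [0.8, -0.4, -0.3]
width: 0.291
grip_force: 0.0
```

```bash
python3 -c "
from h import *
plan([(.439,.0139,.047)],5.3)"
```

```text
turn 0.1 q6 -0.1201148298976998 t 34.475
[0.19, -0.17, 5.1] -0.1
```

move_arm(
  series=[2.5,0.1,-0.17,2.6,0,0,0,2.5,0,0,2.5,0,0,0,2.5,0,0,0,0,0,0,0,0,0,0,0,0,0,0,0,0,0,0,0,0],
  grip_force=30,
)

```text
time: 35.1
tool_pos: [0.4386, 0.0127, 0.0478]
tcp_rot: [-2.117, -2.321, 0.002]
wrist_force: [-4.6, -2.8, 2.9]
width: 0.104
grip_force: 29.4
```

move_arm(
  series=[0,0,0,0,0,0,0],
)

```text
time: 35.22
tool_pos: [0.4386, 0.0127, 0.0478]
tcp_rot: [-2.117, -2.321, 0.002]
wrist_force: [-4.2, -1.7, 2.7]
width: 0.099
grip_force: 29.4
```

```bash
python3 -c "
from h import *
arc(1.7,40,off=-.007)"
```

```text
a0 -0.0005147133202501033 resid 0.0020874212019563305 [-0.0012  0.0017  0.0001]
[-0.0, 0.12, -0.93] [0.4387 0.0144 0.0572]
[-0.0, 0.16, -0.93] [0.4403 0.0146 0.0665]
[-0.0, 0.2, -0.92] [0.4423 0.0148 0.0757]
[-0.0, 0.24, -0.91] [0.4448 0.015  0.0848]
[-0.0, 0.28, -0.9] [0.4476 0.0153 0.0937]
[-0.0, 0.32, -0.89] [0.4508 0.0156 0.1026]
[-0.0, 0.36, -0.87] [0.4543 0.0159 0.1113]
[-0.0, 0.39, -0.86] [0.4582 0.0162 0.1199]
[-0.0, 0.43, -0.84] [0.4625 0.0166 0.1282]
[-0.0, 0.46, -0.82] [0.4671 0.0171 0.1364]
[-0.0, 0.5, -0.8] [0.4721 0.0175 0.1444]
[-0.0, 0.53, -0.78] [0.4774 0.018  0.1522]
[-0.0, 0.56, -0.75] [0.483  0.0185 0.1597]
[-0.0, 0.6, -0.73] [0.489  0.0191 0.167 ]
[-0.0, 0.63, -0.7] [0.4952 0.0197 0.174 ]
[-0.0, 0.66, -0.68] [0.5018 0.0203 0.1807]
[-0.0, 0.68, -0.65] [0.5086 0.0209 0.1872]
[-0.0, 0.71, -0.62] [0.5157 0.0215 0.1934]
[-0.0, 0.74, -0.59] [0.523  0.0222 0.1992]
[-0.0, 0.76, -0.55] [0.5306 0.0229 0.2047]
[-0.0, 0.78, -0.52] [0.5384 0.0236 0.21  ]
[-0.0, 0.8, -0.49] [0.5464 0.0244 0.2148]
[-0.0, 0.82, -0.45] [0.5546 0.0251 0.2194]
[-0.0, 0.84, -0.42] [0.563  0.0259 0.2235]
[-0.0, 0.86, -0.38] [0.5716 0.0267 0.2273]
[-0.0, 0.88, -0.34] [0.5803 0.0275 0.2308]
[-0.0, 0.89, -0.31] [0.5892 0.0283 0.2338]
[-0.0, 0.9, -0.27] [0.5982 0.0291 0.2365]
[-0.0, 0.91, -0.23] [0.6072 0.03   0.2388]
[-0.0, 0.92, -0.19] [0.6164 0.0308 0.2407]
[-0.0, 0.93, -0.15] [0.6257 0.0317 0.2422]
[-0.0, 0.93, -0.11] [0.635  0.0325 0.2434]
[-0.0, 0.94, -0.07] [0.6443 0.0334 0.2441]
[-0.0, 0.94, -0.03] [0.6537 0.0342 0.2444]
[-0.0, 0.94, 0.01] [0.6631 0.0351 0.2443]
[-0.0, 0.94, 0.05] [0.6724 0.036  0.2438]
[-0.0, 0.94, 0.09] [0.6818 0.0368 0.243 ]
[0.0, 0.93, 0.13] [0.691  0.0377 0.2417]
[0.0, 0.93, 0.17] [0.7003 0.0385 0.24  ]
[0.0, 0.92, 0.21] [0.7094 0.0394 0.2379]
```

move_arm(
  series=[0,0,0.12,-0.93,0,0,0,0,0,0.16,-0.93,0,0,0,0,0,0.2,-0.92,0,0,0,0,0,0.24,-0.91,0,0,0,0,0,0.28,-0.9,0,0,0],
)

```text
time: 35.85
tool_pos: [0.4483, 0.0136, 0.0931]
tcp_rot: [-2.116, -2.322, 0.003]
wrist_force: [-3.1, -4.5, -4.1]
width: 0.101
grip_force: 29.2
```

move_arm(
  series=[0,0,0.32,-0.89,0,0,0,0,0,0.36,-0.87,0,0,0,0,0,0.39,-0.86,0,0,0,0,0,0.43,-0.84,0,0,0,0,0,0.46,-0.82,0,0,0],
)

```text
time: 36.48
tool_pos: [0.467, 0.0153, 0.1357]
tcp_rot: [-2.115, -2.321, 0.006]
wrist_force: [-3.8, -5.5, -3.9]
width: 0.103
grip_force: 29.1
```

move_arm(
  series=[0,0,0.5,-0.8,0,0,0,0,0,0.53,-0.78,0,0,0,0,0,0.56,-0.75,0,0,0,0,0,0.6,-0.73,0,0,0,0,0,0.63,-0.7,0,0,0],
)

```text
time: 37.1
tool_pos: [0.4938, 0.0177, 0.1736]
tcp_rot: [-2.114, -2.319, 0.009]
wrist_force: [-10.0, -5.5, 2.8]
width: 0.102
grip_force: 29.3
```

move_arm(
  series=[0,0,0.66,-0.68,0,0,0,0,0,0.68,-0.65,0,0,0,0,0,0.71,-0.62,0,0,0,0,0,0.74,-0.59,0,0,0,0,0,0.76,-0.55,0,0,0],
)

```text
time: 37.72
tool_pos: [0.5293, 0.0209, 0.2064]
tcp_rot: [-2.115, -2.319, 0.008]
wrist_force: [-13.6, -5.4, 11.0]
width: 0.1
grip_force: 29.5
```

```bash
python3 -c "
from h import *
arc(1.7,22,off=-.007)"
```

```text
a0 0.8487179797967048 resid 0.0028567371377574116 [ 0.0011  0.002  -0.0018]
[-0.0, 0.71, -0.48] [0.5375 0.0235 0.2094]
[-0.0, 0.73, -0.45] [0.5447 0.0242 0.2139]
[-0.0, 0.74, -0.42] [0.5522 0.0249 0.2181]
[-0.0, 0.76, -0.4] [0.5598 0.0256 0.222 ]
[-0.0, 0.77, -0.37] [0.5675 0.0263 0.2256]
[-0.0, 0.79, -0.34] [0.5754 0.027  0.2289]
[-0.0, 0.8, -0.3] [0.5834 0.0278 0.2319]
[-0.0, 0.81, -0.27] [0.5915 0.0285 0.2346]
[-0.0, 0.82, -0.24] [0.5997 0.0293 0.2369]
[-0.0, 0.83, -0.21] [0.608 0.03  0.239]
[-0.0, 0.84, -0.18] [0.6163 0.0308 0.2407]
[-0.0, 0.84, -0.14] [0.6247 0.0316 0.2421]
[-0.0, 0.85, -0.11] [0.6332 0.0324 0.2432]
[-0.0, 0.85, -0.08] [0.6417 0.0331 0.2439]
[-0.0, 0.86, -0.05] [0.6502 0.0339 0.2443]
[-0.0, 0.86, -0.01] [0.6587 0.0347 0.2444]
[-0.0, 0.86, 0.02] [0.6673 0.0355 0.2442]
[-0.0, 0.86, 0.05] [0.6758 0.0363 0.2436]
[-0.0, 0.85, 0.09] [0.6843 0.0371 0.2427]
[-0.0, 0.85, 0.12] [0.6927 0.0378 0.2414]
[-0.0, 0.84, 0.15] [0.7011 0.0386 0.2398]
[-0.0, 0.84, 0.18] [0.7094 0.0394 0.2379]
```

move_arm(
  series=[0,0,0.63,-0.56,0,0,0,0,0,0.73,-0.5,0,0,0,0,0,0.74,-0.45,0,0,0,0,0,0.76,-0.4,0,0,0,0,0,0.77,-0.37,0,0,0],
)

```text
time: 38.35
tool_pos: [0.5675, 0.0244, 0.2295]
tcp_rot: [2.117, 2.321, -0.003]
wrist_force: [-6.7, -4.6, 7.0]
width: 0.1
grip_force: 29.4
```

move_arm(
  series=[0,0,0.79,-0.34,0,0,0,0,0,0.8,-0.3,0,0,0,0,0,0.81,-0.27,0,0,0,0,0,0.82,-0.24,0,0,0,0,0,0.83,-0.21,0,0,0],
)

```text
time: 38.98
tool_pos: [0.6086, 0.0283, 0.2434]
tcp_rot: [2.116, 2.32, 0.0]
wrist_force: [-4.5, -3.8, 4.3]
width: 0.103
grip_force: 30.4
```

move_arm(
  series=[0,0,0.84,-0.18,0,0,0,0,0,0.84,-0.14,0,0,0,0,0,0.85,-0.11,0,0,0,0,0,0.85,-0.08,0,0,0,0,0,0.86,-0.05,0,0,0],
)

```text
time: 39.6
tool_pos: [0.6514, 0.0325, 0.2486]
tcp_rot: [2.116, 2.319, 0.002]
wrist_force: [-2.0, -3.1, -3.2]
width: 0.101
grip_force: 29.7
```

```bash
python3 -c "
from h import *
arc(1.7,10,off=-.007)"
```

```text
a0 1.4343680992734047 resid 0.004484437837681878 [-0.      0.0016 -0.0042]
[0.0, 0.59, -0.0] [0.6572 0.0346 0.2444]
[0.0, 0.59, 0.01] [0.6631 0.0351 0.2443]
[0.0, 0.59, 0.03] [0.6689 0.0356 0.2441]
[0.0, 0.59, 0.04] [0.6748 0.0362 0.2437]
[0.0, 0.59, 0.06] [0.6806 0.0367 0.2431]
[0.0, 0.58, 0.07] [0.6864 0.0373 0.2424]
[0.0, 0.58, 0.09] [0.6922 0.0378 0.2415]
[0.0, 0.58, 0.1] [0.698  0.0383 0.2405]
[0.0, 0.58, 0.12] [0.7037 0.0388 0.2393]
[0.0, 0.57, 0.13] [0.7094 0.0394 0.2379]
```

move_arm(
  series=[0,0,0.59,0,0,0,0,0,0,0.59,0.01,0,0,0,0,0,0.59,0.03,0,0,0,0,0,0.59,0.04,0,0,0,0,0,0.59,0.06,0,0,0],
)

```text
time: 40.22
tool_pos: [0.6812, 0.0352, 0.2466]
tcp_rot: [2.115, 2.319, 0.003]
wrist_force: [-1.8, -3.7, 6.0]
width: 0.099
grip_force: 31.3
```

move_arm(
  series=[0,0,0.58,0.07,0,0,0,0,0,0.58,0.09,0,0,0,0,0,0.58,0.1,0,0,0,0,0,0.58,0.12,0,0,0,0,0,0,0,0,0,0],
)

```text
time: 40.85
tool_pos: [0.705, 0.0373, 0.2422]
tcp_rot: [2.115, 2.318, 0.004]
wrist_force: [1.0, -3.7, 4.2]
width: 0.1
grip_force: 31.6
```

move_arm(
  series=[0,0,0.4,0.1,0,0,0,0,0,0.2,0.05,0,0,0,0,0,0,0,0,0,0],
)

```text
time: 41.22
tool_pos: [0.7104, 0.0378, 0.2409]
tcp_rot: [2.115, 2.319, 0.003]
wrist_force: [-0.3, -4.0, 6.8]
width: 0.102
grip_force: 31.8
```

move_arm(
  series=[0,0,0.3,0.08,0,0,0,0,0,0,0,0,0,0],
)

```text
time: 41.48
tool_pos: [0.7107, 0.0379, 0.2408]
tcp_rot: [-2.116, -2.32, 0.004]
wrist_force: [-9.0, -4.9, 12.3]
width: 0.098
grip_force: 32.4
```

move_arm(
  series=[0,0,-0.2,-0.06,0,0,0,3.5,0,0,0,0,0,0,3.5,0,0,0,0,0,0,3.5,0,0,-3,0,0,0,3.5,0,0,-3,0,0,0],
)

```text
time: 42.1
tool_pos: [0.7096, 0.0391, 0.2977]
tcp_rot: [-2.115, -2.32, 0.002]
wrist_force: [0.8, 0.2, 0.6]
width: 0.412
grip_force: 0.0
```

```bash
python3 -c "
from h import *
patches((255,160,350,260),(285,165,335,240),.054,'p7')
im=cv2.imread('pics/p7.png');b=cv2.cvtColor(im,4)[:,640:]
for c,ar,r in blobs(mask(b,20,35,120,100,(285,165,335,240))): print(ray('side',cv2.boxPoints(r),.054)[:,:2].round(3).tolist())
cv2.imwrite('pics/p7c.png',cv2.resize(np.hstack([im[150:260,240:360],im[150:260,910:1030]]),None,fx=3,fy=3,interpolation=2))"
```

```text
side [295.1429 186.4107] 56 [0.5093 0.0818 0.054 ] ((7.0, 7.0), 90.0)
side [314.9365 214.3333] 63 [ 0.5618 -0.0207  0.054 ] ((8.48874568939209, 7.276068687438965), 75.96376037597656)
[[0.5, 0.095], [0.52, 0.095], [0.52, 0.068], [0.501, 0.068]]
[[0.55, -0.009], [0.569, -0.004], [0.573, -0.032], [0.555, -0.038]]
```

View pics/p7c.png

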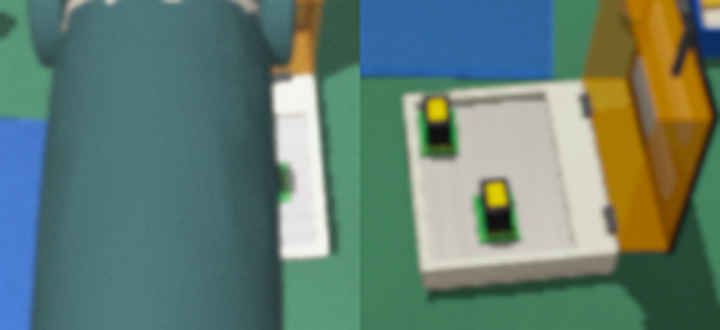

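Both modules are unchanged and the cover is upright. Now picking module 2.

```bash
python3 -c "
from h import *
plan([(.562,-.0197,.3),(.562,-.0197,.1)],5.3)"
```

```text
turn 0.0 q6 -0.07302251816464393 t 42.2
[-1.49, -5.16, 0.07] -0.0
[-1.49, -5.17, 0.06] 0
[-1.49, -5.16, 0.07] 0
[-0.01, -0.04, 5.0] 0
[0.0, -0.03, 5.0] 0
[0.0, -0.04, 5.0] 0
[-0.0, -0.03, 5.0] 0
```

move_arm(
  series=[4.5,-1.49,-5.16,0,0,0,0,4.5,-1.49,-5.17,0,0,0,0,4.5,-1.49,-5.16,0,0,0,0,4.5,0,0,5,0,0,0,4.5,0,0,5,0,0,0],
)

```text
time: 42.82
tool_pos: [0.5595, -0.0203, 0.1978]
tcp_rot: [2.117, 2.32, 0.003]
wrist_force: [0.0, -0.3, -0.6]
width: 0.528
grip_force: 0.0
```

move_arm(
  series=[4.5,0,0,5,0,0,0,4.5,0,0,5,0,0,0,4.5,0,0,0,0,0,0,4.5,0,0,0,0,0,0],
)

```text
time: 43.32
tool_pos: [0.5606, -0.0202, 0.0998]
tcp_rot: [2.116, 2.321, 0.001]
wrist_force: [1.5, 0.1, 0.6]
width: 0.53
grip_force: 0.0
```

```bash
python3 -c "
from h import *
plan([(.562,-.0197,.038)],5.3,step=3.5)"
```

```text
turn 0.0 q6 -0.17281110807137295 t 43.325
[0.02, 0.07, 3.09] -0.0
[0.02, 0.07, 3.09] 0
```

move_arm(
  series=[4.5,0,0.1,3.1,0,0,0,4.5,0,0,3.0,0,0,0,4.5,0,0,0,0,0,0,0,0,0,0,0,0,0,0,0,0,0,0,0,0],
)

```text
time: 43.95
tool_pos: [0.5634, -0.0204, 0.0407]
tcp_rot: [2.114, 2.318, 0.005]
wrist_force: [0.9, -0.0, 4.2]
width: 0.299
grip_force: 30.7
```

move_arm(
  series=[0,0,0,0,0,0,0,0,0,0,0,0,0,0],
)

```text
time: 44.2
tool_pos: [0.5634, -0.0204, 0.0407]
tcp_rot: [2.114, 2.318, 0.005]
wrist_force: [0.6, 0.3, 7.6]
width: 0.3
grip_force: 30.9
```

```bash
python3 -c "
from h import *
p=read_state()['tool_pos'];print(p,read_state()['grip_force'])
plan([p+[0,0,.06],(.57,-.1,.12),(.5941,-.3284,.12),(.5941,-.3284,.07)],4.2)"
```

```text
[ 0.5634 -0.0204  0.0407] 30.88410258293152
turn -1.1 q6 -0.17250391037142937 t 44.2
[-0.0, 0.03, -6.0] 1.1
[-4.0, 0.05, -0.96] 0
[-3.99, 0.04, -0.96] 0
[-5.74, 0.19, 0.0] 0
[-5.74, 0.18, 0.01] 0
[-5.74, 0.19, 0.0] 0
[-5.74, 0.19, 0.01] 0
[0.01, -0.03, 5.0] 0
```

move_arm(
  series=[0,0,0,-6,0,0,1.1,0,-4,0.05,-1,0,0,0,0,-4,0.04,-1,0,0,0,0,-5.74,0.19,0,0,0,0,0,-5.74,0.18,0,0,0,0],
)

```text
time: 44.82
tool_pos: [0.5802, -0.2158, 0.1193]
tcp_rot: [2.137, 2.3, 0.001]
wrist_force: [0.8, 0.6, -0.1]
width: 0.296
grip_force: 30.1
```

move_arm(
  series=[0,-5.74,0.19,0,0,0,0,0,-5.74,0.19,0,0,0,0,0,0,0,5,0,0,0,0,0,0,0,0,0,0,0,0,0,0,0,0,0],
)

```text
time: 45.45
tool_pos: [0.592, -0.328, 0.0687]
tcp_rot: [2.139, 2.301, 0.0]
wrist_force: [-0.3, 0.7, -0.2]
width: 0.294
grip_force: 30.0
```

```bash
python3 -c "
from h import *
plan([(.5941,-.3284,.028)],4.2,step=2.5)
snap('side','s8')
im=cv2.imread('pics/s8.png');cv2.imwrite('pics/s8c.png',cv2.resize(im[200:370,270:440],None,fx=3.5,fy=3.5,interpolation=2))"
```

```text
turn 0.0 q6 -0.6161960730777596 t 45.45
[-0.03, 0.1, 2.03] -0.0
[-0.02, 0.11, 2.04] 0
```

View pics/s8c.png

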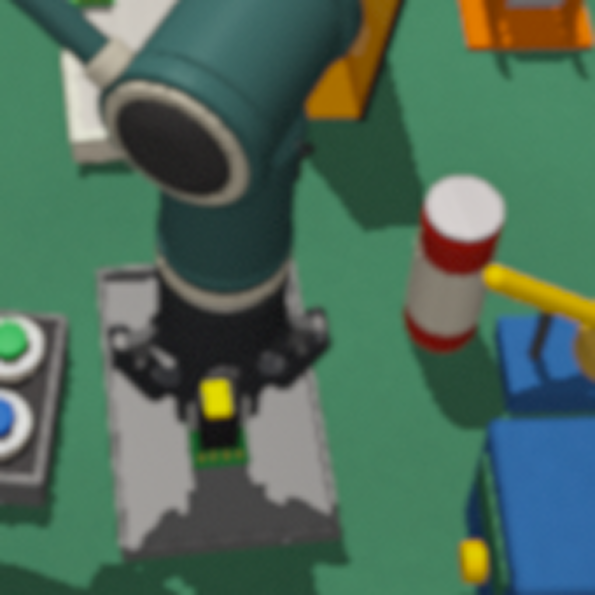

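The module hangs level over the right part of the tray (crop ≈(218,430)). Lowering it.

move_arm(
  series=[0,0,0.1,2,0,0,0,0,0,0,2,0,0,0,0,0,0,0.2,0,0,0,0,0,0,0,0,0,0],
)

```text
time: 46.0
tool_pos: [0.5922, -0.3278, 0.0249]
tcp_rot: [-2.138, -2.3, 0.001]
wrist_force: [0.4, -0.4, -0.3]
width: 0.297
grip_force: 30.3
```

move_arm(
  series=[0,0,0,0.1,0,0,0,0,0,0,0,0,0,0],
)

```text
time: 46.25
tool_pos: [0.5926, -0.3284, 0.0247]
tcp_rot: [-2.139, -2.3, 0.0]
wrist_force: [-0.4, 0.1, -0.9]
width: 0.299
grip_force: 30.3
```

move_arm(
  series=[0,0,0,0.15,0,0,0,0,0,0,0.1,0,0,0,0,0,0,0,0,0,0],
)

```text
time: 46.62
tool_pos: [0.5928, -0.3285, 0.0244]
tcp_rot: [-2.139, -2.301, 0.0]
wrist_force: [-3.5, 2.2, 8.5]
width: 0.295
grip_force: 31.6
```

move_arm(
  series=[0,0,0,0.1,0,0,0,0,0,0,0,0,0,0],
)

```text
time: 46.88
tool_pos: [0.5928, -0.3285, 0.0244]
tcp_rot: [-2.139, -2.301, 0.0]
wrist_force: [-6.1, 3.4, 15.0]
width: 0.298
grip_force: 32.3
```

Seated. Release, lift, and go back for module 1.

move_arm(
  series=[0,0,0,-0.2,0,0,0,4.5,0,0,0,0,0,0,4.5,0,0,0,0,0,0,4.5,0,0,-3,0,0,0,4.5,0,0,-6,0,0,0],
)

```text
time: 47.5
tool_pos: [0.59, -0.3267, 0.1097]
tcp_rot: [-2.133, -2.294, 0.003]
wrist_force: [0.9, -0.9, 0.6]
width: 0.522
grip_force: 0.0
```

move_arm(
  series=[4.5,0,0,-3,0,0,0,4.5,0,0,0,0,0,0],
)

```text
time: 47.75
tool_pos: [0.5951, -0.3298, 0.1473]
tcp_rot: [2.134, 2.296, 0.002]
wrist_force: [-0.7, -0.1, -0.9]
width: 0.525
grip_force: 0.0
```

```bash
python3 -c "
from h import *
a=read_camera('top');b=read_camera('side');cv2.imwrite('pics/p9.png',np.hstack([a,b])[:,:,::-1])
for n,im,roi in(('top',a,(265,165,356,250)),('side',b,(285,165,335,240))):
  for c,ar,r in blobs(mask(im,20,35,120,100,roi)): print(n,c,ar,ray(n,c,.054)[0],ray(n,cv2.boxPoints(r),.054)[:,:2].round(3).tolist())
  for c,ar,r in blobs(mask(im,50,75,100,60,roi)): print(n,'green',c,ar,ray(n,cv2.boxPoints(r),.024)[:,:2].round(3).tolist())
plan([(.55,-.1,.15),(.51,.0825,.15),(.51,.0825,.1)],2)
cv2.imwrite('pics/p9c.png',cv2.resize(np.hstack([a[160:260,260:360],b[160:260,270:370]])[:,:,::-1],None,fx=4,fy=4,interpolation=2))"
```

```text
top [271.8113 171.5283] 53 [0.666  0.1337 0.054 ] [[0.684, 0.146], [0.688, 0.13], [0.649, 0.122], [0.646, 0.138]]
top [288. 227.] 73 [0.511  0.0834 0.054 ] [[0.519, 0.097], [0.519, 0.07], [0.503, 0.07], [0.502, 0.097]]
top green [315.7071 227.9291] 1171 [[0.672, 0.157], [0.677, -0.101], [0.458, -0.101], [0.453, 0.147]]
top green [288.4474 232.8684] 38 [[0.501, 0.105], [0.504, 0.06], [0.498, 0.059], [0.494, 0.104]]
side green [306.   177.25] 12 [[0.528, 0.143], [0.528, 0.147], [0.554, 0.147], [0.554, 0.143]]
side green [292.0345 196.4828] 29 [[0.484, 0.083], [0.495, 0.094], [0.514, 0.058], [0.503, 0.048]]
side green [285.8056 227.0278] 72 [[0.481, 0.033], [0.489, 0.033], [0.491, -0.077], [0.483, -0.077]]
turn -2.2 q6 -0.6154177231777291 t 47.85
[5.77, -0.64, -0.18] 2.2
[5.73, -0.86, -0.18] 0
[5.74, -0.87, -0.19] 0
[5.73, -0.86, -0.18] 0
[4.6, -0.84, 0.0] 0
[4.59, -0.85, 0.01] 0
[4.6, -0.84, -0.0] 0
[4.59, -0.84, 0.0] 0
[-0.0, 0.0, 5.0] 0
```

View pics/p9c.png

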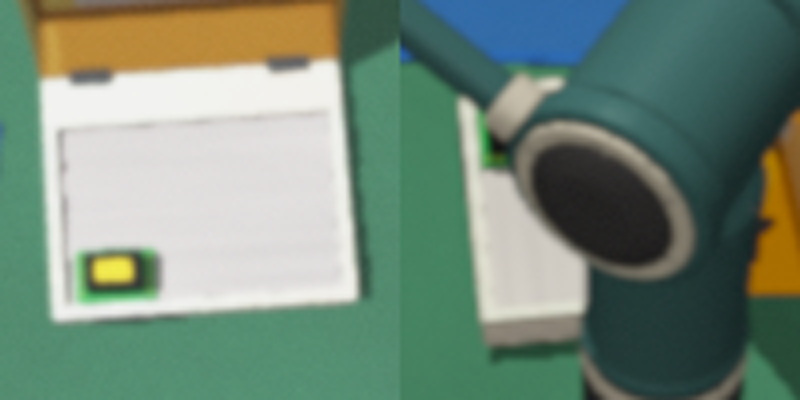

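The last picture shows module 1 upright on the platen at the front-left (top ≈(288,227)), centre about (0.511, 0.083).

move_arm(
  series=[4.5,5.77,-0.64,0,0,0,2.2,4.5,5.73,-0.86,0,0,0,0,4.5,5.74,-0.87,0,0,0,0,4.5,5.73,-0.86,0,0,0,0,4.5,4.6,-0.84,0,0,0,0],
)

```text
time: 48.48
tool_pos: [0.5379, -0.0523, 0.1405]
tcp_rot: [-2.179, -2.257, 0.004]
wrist_force: [0.1, 0.8, 0.4]
width: 0.524
grip_force: 0.0
```

move_arm(
  series=[4.5,4.59,-0.85,0,0,0,0,4.5,4.6,-0.84,0,0,0,0,4.5,4.59,-0.84,0,0,0,0,4.5,0,0,5,0,0,0,4.5,0,0,0,0,0,0],
)

```text
time: 49.1
tool_pos: [0.5044, 0.0822, 0.0876]
tcp_rot: [-2.176, -2.255, 0.016]
wrist_force: [0.4, -0.3, -1.0]
width: 0.529
grip_force: 0.0
```

```bash
python3 -c "
from h import *
plan([(.5107,.083,.046)],2.5,step=3.)"
```

```text
turn 0.5 q6 0.07716318442974916 t 49.1
[0.03, 0.34, 2.07] -0.5
[0.03, 0.34, 2.08] 0
```

move_arm(
  series=[4.5,0,0.3,1.5,0,0,0,4.5,0,0,0,0,0,0,4.5,0,0,0,0,0,0],
)

```text
time: 49.48
tool_pos: [0.5143, 0.0819, 0.0792]
tcp_rot: [2.184, 2.258, 0.002]
wrist_force: [0.3, -0.5, 0.6]
width: 0.527
grip_force: 0.0
```

```bash
python3 -c "
from h import *
plan([(.5107,.083,.046)],2.5,step=3.)"
```

```text
turn 0.6 q6 0.07675987090233286 t 49.475
[0.06, -0.18, 1.66] -0.6
[0.06, -0.18, 1.66] 0
```

move_arm(
  series=[4.5,0.1,-0.35,1.6,0,0,0,4.5,0,0,1.7,0,0,0,4.5,0,0,0,0,0,0,4.5,0,0,0,0,0,0],
)

```text
time: 49.98
tool_pos: [0.5096, 0.0832, 0.045]
tcp_rot: [-2.183, -2.259, 0.001]
wrist_force: [0.1, -0.2, 0.6]
width: 0.525
grip_force: 0.0
```

move_arm(
  series=[0,0,0,0,0,0,0,0,0,0,0,0,0,0,0,0,0,0,0,0,0,0,0,0,0,0,0,0],
)

```text
time: 50.48
tool_pos: [0.5106, 0.0833, 0.046]
tcp_rot: [2.182, 2.259, 0.002]
wrist_force: [-0.1, -0.3, 2.9]
width: 0.3
grip_force: 30.0
```

```bash
python3 -c "
from h import *
p=read_state()['tool_pos']
plan([p+[0,0,.06],(.57,-.1,.14),(.5875,-.2386,.14),(.5875,-.2386,.08)],4.2)"
```

```text
turn 2.2 q6 0.07921322385722679 t 50.475
[0.0, 0.01, -6.0] -2.2
[-4.68, 1.15, -0.85] 0
[-4.68, 1.15, -0.85] 0
[-4.68, 1.15, -0.85] 0
[-4.68, 1.15, -0.84] 0
[-4.65, 0.24, -0.0] 0
[-4.65, 0.25, -0.0] 0
[-4.65, 0.24, -0.0] 0
[0.0, 0.0, 3.0] 0
[0.0, -0.0, 3.0] 0
```

move_arm(
  series=[0,0,0,-6,0,0,-2.2,0,-4.68,1.15,-0.85,0,0,0,0,-4.68,1.15,-0.85,0,0,0,0,-4.68,1.15,-0.85,0,0,0,0,-4.68,1.15,-0.84,0,0,0],
)

```text
time: 51.1
tool_pos: [0.5691, -0.1014, 0.1391]
tcp_rot: [-2.138, -2.3, 0.001]
wrist_force: [0.4, 0.5, -1.6]
width: 0.295
grip_force: 36.7
```

move_arm(
  series=[0,-4.65,0.24,0,0,0,0,0,-4.65,0.25,0,0,0,0,0,-4.65,0.24,0,0,0,0,0,0,0,3,0,0,0,0,0,0,3,0,0,0],
)

```text
time: 51.72
tool_pos: [0.5865, -0.2397, 0.0784]
tcp_rot: [-2.141, -2.299, -0.0]
wrist_force: [0.1, 0.8, -1.7]
width: 0.293
grip_force: 36.7
```

move_arm(
  series=[0,0,0,0,0,0,0,0,0,0,0,0,0,0],
)

```text
time: 51.98
tool_pos: [0.587, -0.2387, 0.0798]
tcp_rot: [2.139, 2.301, 0.0]
wrist_force: [-0.2, -0.4, -1.3]
width: 0.294
grip_force: 36.7
```

```bash
python3 -c "
from h import *
plan([(.5875,-.2386,.031)],4.2,step=2.5)"
```

```text
turn 0.0 q6 -0.4984833110712912 t 51.975
[0.0, 0.02, 2.44] -0.0
[0.01, 0.03, 2.44] 0
```

move_arm(
  series=[0,0,0,2.4,0,0,0,0,0,0,2.4,0,0,0,0,0,0,0.1,0,0,0,0,0,0,0,0,0,0],
)

```text
time: 52.48
tool_pos: [0.5876, -0.2389, 0.0318]
tcp_rot: [2.138, 2.3, 0.001]
wrist_force: [0.0, 0.2, -0.5]
width: 0.299
grip_force: 29.5
```

move_arm(
  series=[0,0,0,0.15,0,0,0,0,0,0,0,0,0,0],
)

```text
time: 52.72
tool_pos: [0.5877, -0.239, 0.0304]
tcp_rot: [2.138, 2.299, 0.001]
wrist_force: [-0.8, 1.2, 6.4]
width: 0.292
grip_force: 30.2
```

move_arm(
  series=[0,0,0,0.1,0,0,0,0,0,0,0,0,0,0],
)

```text
time: 52.98
tool_pos: [0.5878, -0.239, 0.0304]
tcp_rot: [2.138, 2.3, 0.001]
wrist_force: [-3.5, 2.0, 11.3]
width: 0.298
grip_force: 30.9
```

Seated. Release, lift and move clear.

move_arm(
  series=[0,0,0,-0.2,0,0,0,4.5,0,0,0,0,0,0,4.5,0,0,0,0,0,0,4.5,0,0,-3,0,0,0,4.5,0,0,-6,0,0,0],
)

```text
time: 53.6
tool_pos: [0.5838, -0.2374, 0.1165]
tcp_rot: [-2.134, -2.295, 0.004]
wrist_force: [0.1, -0.8, 0.6]
width: 0.527
grip_force: 0.0
```

move_arm(
  series=[4.5,0,0,-6,0,0,0,4.5,0,0,-5,0,0,0,4.5,2,-6,0,0,0,0,4.5,2,-6,0,0,0,0,4.5,0,0,0,0,0,0],
)

```text
time: 54.22
tool_pos: [0.4602, -0.2058, 0.2274]
tcp_rot: [-2.136, -2.296, 0.003]
wrist_force: [0.8, 0.3, -0.1]
width: 0.527
grip_force: 0.0
```

```bash
python3 - <<'E'
from h import *
a=read_camera('top');b=read_camera('side')
for n,im,roi in(('top',a,(380,178,460,232)),('side',b,(298,255,368,360))):
  for c,ar,r in blobs(mask(im,20,35,120,100,roi)): print(n,c,ar,ray(n,c,.038)[0])
# cover: bar dark pixels expected at upright; compare amber masks against the first upright picture
for f in('p3','p7'):
  q=cv2.cvtColor(cv2.imread(f'pics/{f}.png'),4)[:,640:]
  print(f,[(c,ar) for c,ar,r in blobs(mask(q,8,22,150,120,(320,110,400,250)),100)])
print('now',[(c,ar) for c,ar,r in blobs(mask(b,8,22,150,120,(320,110,400,250)),100)])
for r0 in ((262,100,345,175),(285,165,335,240)): print('left?',[(c,ar) for c,ar,r in blobs(mask(b,20,35,120,100,r0))])
print(read_state()['tool_pos'])
E
```

```text
top [404.7246 202.942 ] 69 [ 0.5874 -0.238   0.038 ]
side [327.4111 288.9   ] 90 [ 0.5864 -0.2385  0.038 ]
side [331.7129 323.6139] 101 [ 0.5926 -0.3286  0.038 ]
p3 [(array([366.0116, 186.2819]), np.int32(2160))]
p7 [(array([366.0909, 186.2529]), np.int32(2179))]
now [(array([366.1582, 186.3565]), np.int32(2168))]
left? [(array([326.4449, 109.7373]), np.int32(236))]
left? []
[ 0.4652 -0.2078  0.2298]
```

```bash
python3 -c "
from workcell import *
print(finish_job())"
```

```text
the job is handed in; nothing more can be done
None
```

I handed the job in at about 54 s: both modules on the mat went through the box and were set in the grey tray; the final camera check put them where I set them down, with the cover on its upright stop. I pressed blue, yellow and green to the bottom in that order while the cover was shut. Module 1 got knocked to the platen's front-left corner, but it stayed upright there. I could not see the verdict.

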